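# Unhook the change gear and mount it on the dividing head

### The arm

A 7-joint arm with a two-finger parallel gripper is mounted at the origin on the work surface. World frame = base frame: x ahead of the robot, y to its left, z up, the work surface at z = 0. Lengths are in mm, angles in rad, forces in N, time in s.
With the tool pointing down it reaches from about 400 to 875 mm from the base axis. Payload 4.4 kg.
Tool frame: the origin (TCP) lies at the very end of the fingers, on their centre line; the grasp point (between the pads) lies 19 mm behind it; y points along the fingers, x is the direction in which the jaws open and shut, and the axes are right-handed (so a half turn about y gives the same grasp; the last joint's range is limited). The gripper opens to 85 mm and grips with 20 to 120 N. Pads are 22 mm wide; open, the fingers measure 114 mm over their backs; the gripper's body (76 mm by 85 mm) begins 54 mm behind the grasp point. The pads swing forward as they close: fully open they stand 13 mm farther back than shut.
Start: joints at [1.139, 0.628, 0.038, 1.517, -0.027, 0.996, -0.02], TCP at [232.531, -606.999, 231.313] pointing down, gripper open.
Joint ranges: [-3.06, 3.06], [-0.37, 2.12], [-1.25, 1.32], [0.18, 2.47], [-1.1, 4.24], [0.23, 1.98], [-2.94, 2.94]. Speed limits (rad/s): [2.57, 2.57, 3.14, 3.14, 3.14, 3.14, 3.14].

### API

Orientations are given as [roll, pitch, yaw] about the fixed x, y, z axes, in that order (R = Rz(yaw) Ry(pitch) Rx(roll)).
In Python, from cell import ctrl, get_image, nets gives the robot as it stands. The module is installed in compiled form; this text tells all that it offers.
- The arm moves only by the tool step_arm, never from a script. Its argument "moves" is text: rows parted by semicolons, each of 7 numbers parted by spaces: the shift along the tool's x, y, z normalised to -1 to 1, where 1 is 0.05 m, then the turn, a rotation vector about the tool's x, y, z normalised to -1 to 1, where 1 is 0.12 rad, then the opening, from 0 (shut) to 1 (fully open). A call has 1 to 20 rows; each row shifts and turns the commanded pose from where the row before left it, along the tool's axes as they then stand; what a row does not reach is not made up. A row lasts 1/10 s, in which the tool goes at most 50 mm and 8.59 degrees, less where a joint would pass 70% of its speed; a pose out of reach is approached as far as the arm can. A call with a number of a shift or a turn outside -1 to 1 is refused whole. A call with a gripper value outside its range is refused whole. The fingers move at their own pace and stop on an object; the grip force is fixed at half the most. Time passes only in rows, so rows that do not move let the fingers close. It gives the time, the measured TCP pose, the force and the opening at its end, in the units of the state.
- ctrl.read_state(): the state, without advancing time (a new reading comes with each control period).
- get_image(name): name is "side" or "top" or "wrist"; returns a dict with "color" (400x640x3 uint8, blue, green, red), "vertical_fov" (degrees; the focal length in pixels is half the picture's height over the tangent of half this angle, whatever the lens; pixels are square), "cx", "cy" (the principal point, pixels), "R" (3x3) and "t" (3): a world point X has camera coordinates R X + t; the wrist camera has in their place "T_tool_cam" (4x4, takes a point from camera to tool coordinates, whose origin is the TCP and whose axes are the tool frame's). Camera axes: x right, y down, z forward; pixel columns grow to the right and rows downward; lengths in mm; the calibration is good to about 2 mm. A picture is of the moment at which its call begins: read the wrist's pose just before it. There is no depth.
- ctrl.finish_job(): hands the job in, once; it reports no verdict.
Trained networks look in a picture, given as the dict that the camera call returned (one of the last four; its "shot" number tells which), for a name from the list of things; names that differ only in an ending like _2 or _b are one class to them, and where a whole thing is asked for, a point or a joint stands for the part that bears it (a point fixed in the world has none). Each returns a list of dicts, best first, with "conf" (0 to 1); they miss things now and then, are a little off and sometimes report something else, mostly with a low value. They report only what shows in the picture. A call takes as long as a camera call. They do not tell look-alikes from the thing itself.
- nets.find_in(picture, target): "position" ([x, y, z] in mm, in world coordinates, good to about 4 mm: the middle of the surface that is visible of it).
- nets.cut_out(picture, target): "pixels" (400x640 bool, what is visible of it).
- nets.place_of(picture, target): "position" ([x, y, z] in mm, in world coordinates, good to about 4 mm: a listed point, or the origin of a listed thing).
The state is a dict: "clock": time; "qpos": joint angles; "qd": joint speeds; "tau": joint torques, N m; "eef_pos": TCP position; "tool_rot": TCP orientation; "force": force on the tool from outside, world axes, zero at the start; "torque": the same for the moment, N m; "width": finger opening in mm.
Only numpy, scipy, OpenCV 4.12 (cv2) and the standard library are available. Lean on these libraries where they do the work, as an engineer would, in place of code of your own. Each camera call takes 0.05 s, during which the arm holds its last target.

### The job

Take the larger of the two change gears off its barbed hook and slide it onto the bare stub shaft of the dividing head, fully home against the collar, then let go. The hook is hand-bent and the barb holds a gear that hangs straight: raise it, tilt it in line with the upturned end and draw it over the barb by feel with a light hand, never forcing it against the hook or the dividing head, and do not drop it. Leave the smaller gear hanging on its hook.

Things in the scene. Friction and masses are not known exactly. Their poses are not given: they have to be found in the camera images.
- gear_large_center (a point): Centre of the bore of the larger change gear, a plain steel spur gear: outside diameter 96 mm, 12 mm thick, plain round through bore of 24 mm diameter, flat faces, about 0.45 kg. Its x axis is the gear's own axis, level at the start. It starts hanging by its bore on one of the rack's two hooks (either one), about 35 mm short of that hook's bend.
- gear_small_center (a point): Centre of the bore of the smaller change gear: outside diameter 74 mm, otherwise like the larger (12 mm thick, 24 mm bore, about 0.26 kg, x axis along its own axis). It hangs on the other hook.
- rack: Gear rack, fixed steel stand, origin at the centre of its base plate's underside (150 x 250 mm), two posts and a 25 mm square crossbar, its middle 30 mm behind (-x of) the origin and 170 mm up. Two like barbed hooks of 7 mm round steel bar stand out from it along the rack's +x, 70 mm to either side (+y and -y). Nothing rises above 183 mm but the hooks' upturned ends and the gears.
- hook_a (a point): Bend of one hook (rack's +y side), on the bar's axis, 170 mm above the table. From the crossbar's face a level shank runs 72 mm along the point's +x to this bend (z is up); from here a straight end, 45 mm long, turns up and outwards. It is hand-bent: it rises at anything from 26 to 54 degrees to the level, each hook on its own, and this is not measured.
- hook_b (a point): Bend of the other hook (rack's -y side), made like the first. On both a barb (6 mm round) turns back from the very tip over the top side of the end: its point lies 33 mm from the bend along the end and 14 mm above the end's axis. There the end measures 20.5 mm across (3.5 below its axis, 17 above): a 24 mm bore passes only if held within about 12 degrees of the end's direction.
- head: Dividing head, fixed, green casting, 165 mm tall: base 170 x 150 mm, origin at the centre of its underside. A three-jaw chuck points to its -x; on its +x end a slotted quadrant arm reaches out to its +y and carries the stub shaft.
- stub_seat (a point): Where the bare stub shaft leaves the face of its collar, on the shaft's axis, 130 mm above the table. Its x axis is level and points along the shaft to the free end. Shaft: diameter 21.5 mm, 32 mm long, last 6 mm tapered to 13 mm. Collar: diameter 34 mm, 30 mm long, then the quadrant arm, 44 mm high. A gear fully home has its bore centre 6 mm out from this point.
- gear_large: The larger gear itself, same origin and axes as point gear_large_center. As it hangs, the top of its bore rests on the level shank of the hook, so its centre lies 8.5 mm below the shank's axis; it can be raised 17 mm until the bottom of the bore meets the shank.
Mind the look-alikes: they are no part of the job. Leave any purple or yellow look-alike of the gear_large alone.

How it is judged (in metres and radians):
On the way:
1. the larger gear is off its hook, in the air (distance of gear_large_center from where it was at the start of the episode above 0.12 m and contact force between gear_large and rack below 0.1 N), for 0.2 s.
At the end, for the whole second after the job is handed in: The larger gear sits still on the stub shaft, its face within 2 mm of the collar and square to the shaft within 8 degrees, released; the smaller gear still hangs on its hook, within 15 mm of where it was (x of gear_large_center in the frame of stub_seat between 0.004 and 0.008 m and y of gear_large_center in the frame of stub_seat between -0.003 and 0.003 m and z of gear_large_center in the frame of stub_seat between -0.003 and 0.003 m and angle between the x axis of gear_large_center and the x axis of stub_seat, either way round below 0.14 rad and linear speed of gear_large below 0.02 m/s and distance of gear_small_center from where it was at the start of the episode below 0.015 m); the robot touches nothing.
It fails at once if the larger gear is forced against the hook or the rack (more than 25 N) (contact force between gear_large and rack above 25 N).
It fails at once if the larger gear is forced against the hook's upturned end or barb (more than 18 N while its centre is near the bend or past it) (contact force between gear_large and rack above 18 N and x of gear_large_center in the frame of rack above 0.04 m).
It fails at once if the larger gear is forced against the dividing head (more than 25 N) (contact force between gear_large and head above 25 N).
It fails at once if the larger gear is dropped (its centre below 70 mm) (height (world z) of gear_large_center below 0.07 m).
It fails at once if the smaller gear is knocked along or off its hook (more than 15 mm) (distance of gear_small_center from where it was at the start of the episode above 0.015 m).
It also fails if it takes over 72 s, if anything falls off the work surface, if the arm or the gripper's body presses on something with over 40 N, if the wrist force passes 120 N, or if a joint passes its speed limit or range.

## Working session

There is one attempt and no reset: what is moved stays moved. The work goes in short steps, Python scripts to look and compute and a tool call to move; the robot and the scene stay as the last step left them, time stands still between calls to the robot, and variables do not carry over. Pictures are saved under pics/ and viewed, and the job is handed in when it is done.

Besides the shell and the picture viewer there is one more tool, called after ">>>" as name(argument=value, ...) on one line, values as JSON. step_arm: Moves the arm, as the interface text tells. Scaled input: -1 to 1 covers 0.05 m each way for a shift and 0.12 rad each way for a turn. Its arguments: {"type":"object","properties":{"moves":{"type":"string"}},"required":["moves"]}

```bash
ls; mkdir -p pics
python3 - <<'E'
from cell import ctrl,get_image,nets
import cv2
s=ctrl.read_state();print(s)
for n in ["side","top","wrist"]:
    p=get_image(n);cv2.imwrite(f"pics/{n}0.png",p["color"])
    print(n,{k:v for k,v in p.items() if k!="color"})
    for t in ["gear_large_center","gear_small_center","hook_a","hook_b","rack","head","stub_seat"]:
        for d in nets.place_of(p,t)[:4]: print(t,d)
E
```

```text
pics
{'clock': 0.0, 'qpos': array([ 1.13919934,  0.62936674,  0.03843654,  1.5183534 , -0.0269934 ,
        0.99629952, -0.01998812]), 'qd': array([-4.80160848e-04, -4.32964183e-04,  7.08036213e-04, -9.69268430e-04,
       -4.33632258e-04,  1.48617064e-03,  8.51882087e-05]), 'tau': array([-5.59066175e-04, -5.63427043e+01,  1.22558691e+00, -1.93455309e+01,
        1.08634197e-02,  1.06079289e-02, -2.38655576e-05]), 'eef_pos': array([ 232.30753818, -606.40562007,  230.38030454]), 'tool_rot': array([-1.57082469,  0.0019089 , -1.20497919]), 'force': array([-0.35898221,  0.77626052, -0.37229041]), 'torque': array([-0.00013507,  0.036234  , -0.0125447 ]), 'width': 85.16070754049032}
side {'vertical_fov': 44.91932926083278, 'cx': 315.33999732098476, 'cy': 200.5108308417095, 'R': array([[-0.98258634, -0.18579796,  0.0017919 ],
       [-0.12251267,  0.64059337, -0.75804405],
       [ 0.13969516, -0.74506325, -0.6522009 ]]), 't': array([ 420.24017924,  125.72708066, 1290.05804687]), 'shot': 1}
gear_large_center {'position': [312.8, 137.5, 49.0], 'conf': 0.91}
gear_large_center {'position': [47
[... 1500 characters left out ...]
.3], 'conf': 0.89}
hook_b {'position': [399.8, 272.9, 168.1], 'conf': 0.92}
hook_b {'position': [541.4, 248.3, 169.3], 'conf': 0.89}
rack {'position': [480.8, 317.3, -2.3], 'conf': 0.84}
head {'position': [485.5, -297.4, 0.4], 'conf': 0.71}
wrist {'vertical_fov': 69.91513773607531, 'cx': 322.1003747049381, 'cy': 203.48962250644345, 'T_tool_cam': array([[ 9.99999321e-01, -4.95494934e-04,  1.05443791e-03,
        -1.07289173e-01],
       [-1.15853213e-03, -3.27274081e-01,  9.44928745e-01,
        -1.42903611e+02],
       [-1.23117207e-04, -9.44929325e-01, -3.27274433e-01,
         8.48988723e+01],
       [ 0.00000000e+00,  0.00000000e+00,  0.00000000e+00,
         1.00000000e+00]]), 'shot': 3}
```

View pics/side0.png

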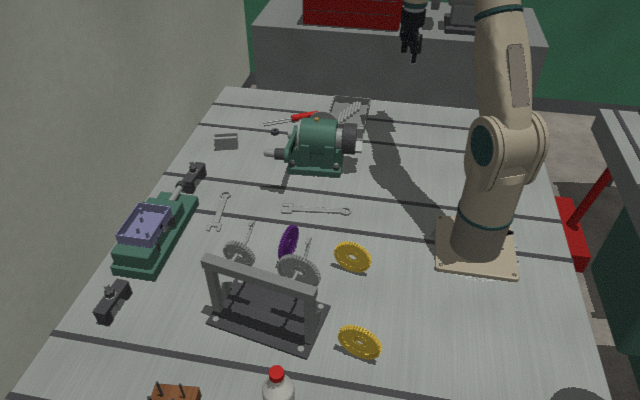

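View pics/top0.png

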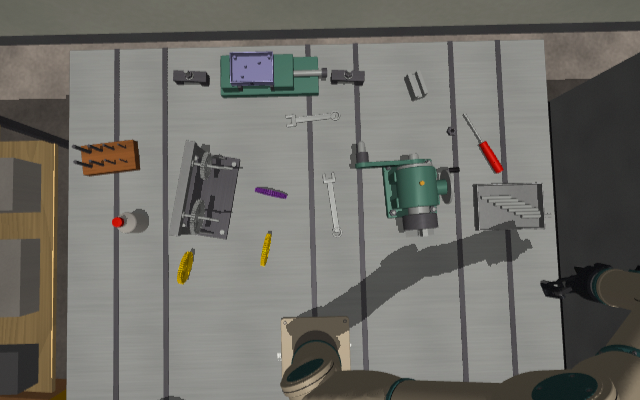

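View pics/wrist0.png

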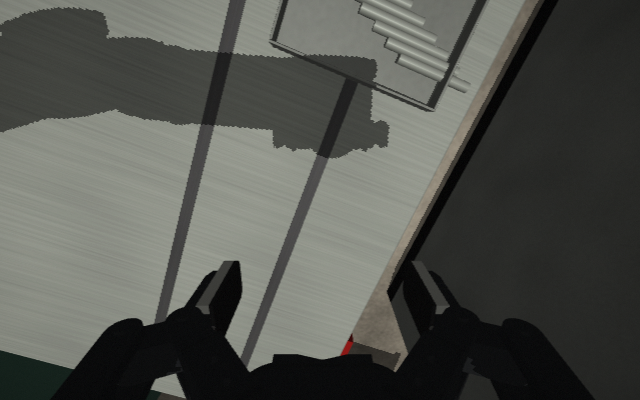

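The larger steel gear hangs on the robot-side hook: side (299,268), top (197,214). Its look-alikes are the purple gear at side (289,240) and the yellow ones at (352,257) and (360,342). The small gear is at side (238,252). The stub shaft is at top (362,150). I'll check the choice in a close crop while moving over for a wrist view.

Run:
```python
import cv2
a=cv2.imread("pics/side0.png")[180:360,180:400];b=cv2.imread("pics/top0.png")[130:280,160:300]
cv2.imwrite("pics/crop0.png",cv2.resize(a,None,fx=3,fy=3,interpolation=2))
cv2.imwrite("pics/crop1.png",cv2.resize(b,None,fx=4,fy=4,interpolation=2))
```

>>> step_arm(moves="0 -1 0 0 0 0 1;0 -1 0 0 0 0 1;0 -1 0 0 0 0 1;0 0 1 0 -0.64 0 1;0 0 1 0 -0.64 0 1;0 0 1 0 -0.64 0 1;0 0 1 0 -0.64 0 1")

```text
clock: 1.9
eef_pos: [410.8, -513.9, 381.3]
tool_rot: [-1.571, -0.0, -0.895]
force: [0.2, -0.1, -0.4]
width: 85.1
```

View pics/crop0.png

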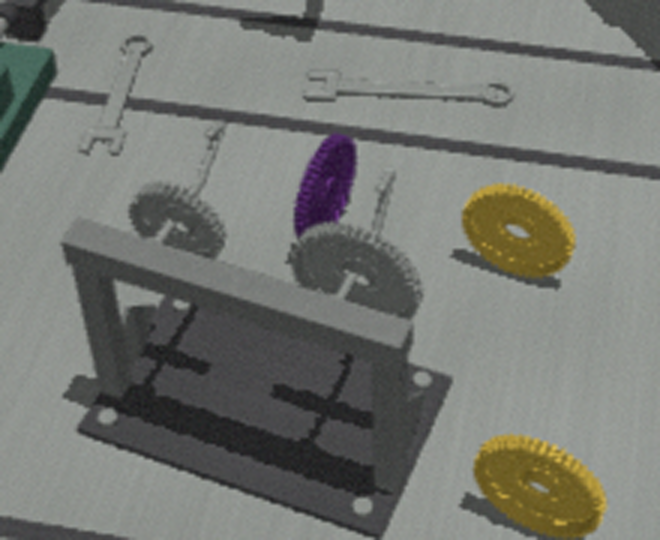

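View pics/crop1.png

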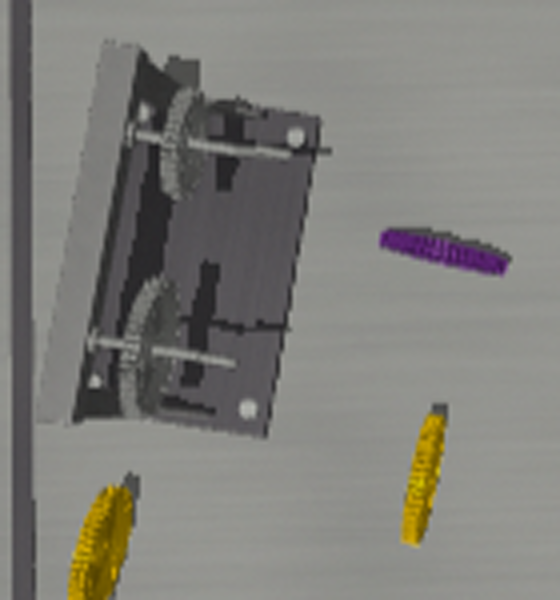

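The crop confirms the choice. The large steel gear is on hook_b, the robot-side hook (crop0 at 355,270), and the small one is on the far hook (crop0 at 178,220). Moving on round the base.

>>> step_arm(moves="0 0 1 0 -0.64 0 1;0 0 1 0 -0.64 0 1;0 0 1 0 -0.64 0 1;0 0 1 0 -0.64 0 1;0 0 1 0 -0.64 0 1;0 0 1 0 -0.64 0 1;0 0 1 0 -0.64 0 1;0 0 1 0 -0.64 0 1;0 0 1 0 -0.64 0 1;0 0 1 0 -0.64 0 1;0 0 1 0 -0.64 0 1;0 0 1 0 -0.64 0 1;0 0 1 0 -0.64 0 1;0 0 1 0 -0.64 0 1;0 0 1 0 -0.64 0 1;0 0 1 0 -0.64 0 1;0 0 1 0 -1 0 1;0 0 1 0 -1 0 1")

```text
clock: 3.7
eef_pos: [608.2, 291.6, 381.0]
tool_rot: [-1.571, -0.0, 0.576]
force: [-0.0, 0.4, -0.7]
width: 85.6
```

```bash
cat > h.py <<'E'
import numpy as np
from scipy.spatial.transform import Rotation as Ro
def Rrpy(r): return Ro.from_euler('xyz',r).as_matrix()
def K(p):
    f=200/np.tan(np.radians(p["vertical_fov"])/2); return f,p["cx"],p["cy"]
def cam(p,s=None):
    "returns R,t world->cam"
    if "R" in p: return np.array(p["R"]),np.array(p["t"])
    T=np.array(p["T_tool_cam"]); Rt=Rrpy(s["tool_rot"]); 
    Rwc=Rt@T[:3,:3]; c=Rt@T[:3,3]+s["eef_pos"]
    return Rwc.T,-Rwc.T@c
def proj(X,p,RT):
    f,cx,cy=K(p);q=np.atleast_2d(X)@RT[0].T+RT[1]
    return np.c_[cx+f*q[:,0]/q[:,2],cy+f*q[:,1]/q[:,2]]
def rows(s,pos,rpy):
    "shift (in tool axes, units of .05m) and rotvec units .12 from state pose to target pose"
    R0=Rrpy(s["tool_rot"]);R1=Rrpy(rpy)
    return R0.T@(np.array(pos)-s["eef_pos"])/50, Ro.from_matrix(R0.T@R1).as_rotvec()/.12
E
python3 - <<'E'
from cell import ctrl,get_image
from h import *
s=ctrl.read_state();print(s["clock"],s["qpos"],s["eef_pos"],s["tool_rot"])
print(rows(s,[380,190,330],[-1.5708,0,np.radians(80)]))
E
```

```text
3.7 [-0.24282259  0.59702566 -0.47546487  1.20000017  0.2641644   1.40360281
 -0.11478403] [608.15466748 291.59191436 381.01510741] [-1.57090408e+00 -2.47869852e-04  5.75501345e-01]
(array([-4.93416002,  1.01899521,  0.77904935]), array([ 1.66573276e-03, -6.83968388e+00,  1.56725495e-03]))
```

Run:
```python
from cell import ctrl,get_image
from h import *
s=ctrl.read_state()
T=np.array([[1,0,0,0],[0,-.327,.945,-143],[0,-.945,-.327,85],[0,0,0,1]])
for tilt in [25]:
    R1=Rrpy([-np.pi/2,0,np.radians(80)])@Ro.from_rotvec([-np.radians(tilt),0,0]).as_matrix()
    a=R1@T[:3,2]; H=np.array([400,268,178]); c=H-220*a; pos=c-R1@T[:3,3]
    print(tilt,a,c,pos,rows(s,pos,Ro.from_matrix(R1).as_euler('xyz')))
    # with yaw first: shift in final frame
    print(R1.T@(pos-s["eef_pos"])/50)
```

```text
25 [ 0.6851671  -0.12081345 -0.71826469] [249.2632387  294.578958   336.01823118] [384.64532512 270.70744346 242.33876988] (array([-3.97814422,  2.77231637,  2.08281445]), array([-3.42669891, -6.72864438, -1.49007407]))
[-1.18758358  0.68384015  5.09622345]
```

>>> step_arm(moves="0 0 0.8 0 -1 0 1;0 0 0.6 0 -1 0 1;0 0 0 0 -1 0 1;0 0 0 0 -1 0 1;0 0 0 0 -1 0 1;0 0 0 0 -1 0 1;0 0 0 0 -0.84 0 1;-0.3 0 0.8 -0.7 0 0 1;-0.3 0 0.8 -0.7 0 0 1;-0.3 0 0.8 -0.7 0 0 1;-0.3 0 0.8 -0.7 0 0 1;0 0 0 -0.8 0 0 1;0 0 0 0 0 0 1")

```text
clock: 5.0
eef_pos: [398.3, 316.3, 361.5]
tool_rot: [-2.005, 0.001, 1.399]
force: [1.2, -0.0, -0.4]
width: 85.7
```

Run:
```python
from cell import ctrl,get_image
from h import *
s=ctrl.read_state();print(s["clock"],s["qpos"],s["eef_pos"],s["tool_rot"])
R1=Rrpy([-np.pi/2,0,np.radians(80)])@Ro.from_rotvec([-np.radians(25),0,0]).as_matrix()
print(rows(s,[384.6,270.7,242.3],Ro.from_matrix(R1).as_euler('xyz')))
```

```text
5.0 [-0.46378164  0.22846708 -0.65541432  1.94434886  0.67654278  0.99235712
 -0.07201313] [398.33964086 316.25229015 361.48446073] [-2.00458299e+00  1.45299129e-03  1.39893866e+00]
(array([-0.94115364,  2.11584452,  1.10676177]), array([-0.02119752,  0.02532026, -0.00158425]))
```

>>> step_arm(moves="-0.45 0.5 0.5 0 0 0 1;-0.45 0.5 0.5 0 0 0 1;0 0.5 0.1 0 0 0 1;0 0.5 0 0 0 0 1;0 0 0 0 0 0 1")

```text
clock: 5.5
eef_pos: [387.1, 271.0, 245.2]
tool_rot: [-1.999, 0.004, 1.388]
force: [-0.4, -0.4, 0.0]
width: 85.3
```

Run:
```python
from cell import ctrl,get_image,nets
from h import *
import cv2,pickle
s=ctrl.read_state();print(s["clock"],s["eef_pos"],s["tool_rot"])
p=get_image("wrist");cv2.imwrite("pics/w1.png",p["color"]);pickle.dump((s,p),open("w1.pkl","wb"))
for t in ["hook_a","gear_large_center","gear_small_center"]:
    for d in nets.place_of(p,t)[:3]: print(t,d)
```

```text
5.5 [387.11468858 270.97043055 245.23686897] [-1.99945944  0.0041246   1.38760023]
hook_a {'position': [537.8, 245.9, 166.2], 'conf': 0.95}
gear_large_center {'position': [409.0, 304.7, 156.9], 'conf': 0.87}
gear_large_center {'position': [480.2, 314.4, -4.7], 'conf': 0.72}
gear_large_center {'position': [474.5, 119.9, 49.2], 'conf': 0.59}
gear_small_center {'position': [545.1, 281.0, 165.9], 'conf': 0.57}
```

View pics/w1.png

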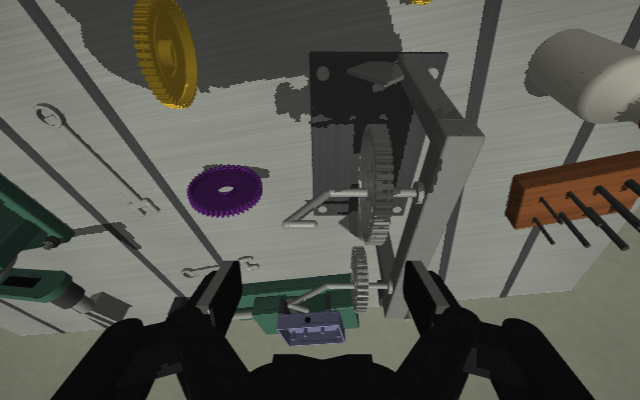

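Run:
```python
import cv2
a=cv2.imread("pics/w1.png")[110:260,250:450]
cv2.imwrite("pics/w1c.png",cv2.resize(a,None,fx=4,fy=4,interpolation=2))
```

```text
(no output)
```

View pics/w1c.png

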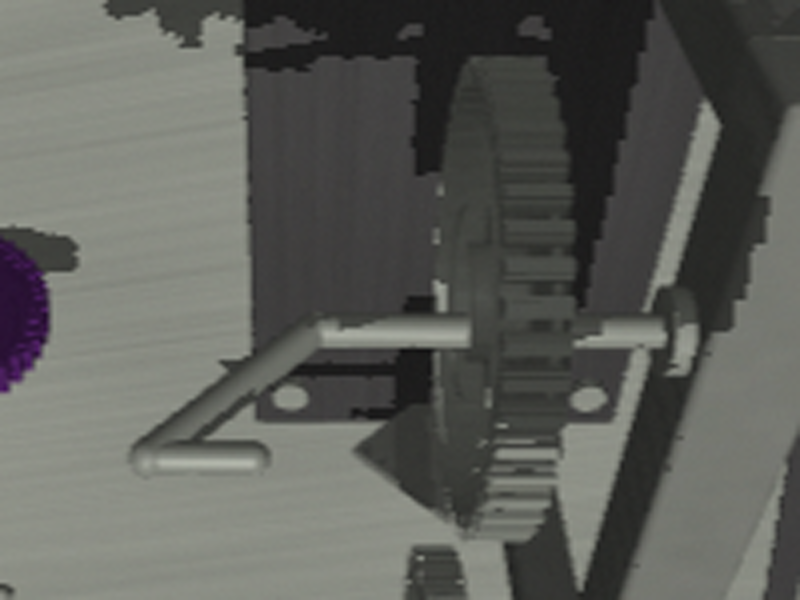

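```bash
cat > fit.py <<'E'
from h import *
import pickle
from scipy.optimize import least_squares
def model(v):
    B=v[:3];d=np.array([np.cos(v[3]),np.sin(v[3]),0]);z=np.array([0,0,1.])
    e=d*np.cos(v[4])+z*np.sin(v[4]);n=-d*np.sin(v[4])+z*np.cos(v[4])
    return np.array([B,B+45*e,B+33*e+14*n,B-72*d])
def fit(obs):
    def r(v):
        o=[(v[2]-170)/1.0]
        for RT,p,uv in obs: 
            dd=(proj(model(v),p,RT)-uv)
            o+=list(dd[np.isfinite(dd)].ravel()/1.0)
        return o
    q=least_squares(r,[400,271,170,np.radians(-100),.7]);return q
if __name__=="__main__":
    s,p=pickle.load(open("w1.pkl","rb"))
    q=fit([(cam(p,s),p,np.array([[329.5,193.2],[286.3,223.8],[315.5,224.5],[417,193]]))])
    v=q.x;print(v[:3],np.degrees(v[3:]),q.fun)
    print(model(v))
E
python3 fit.py
```

```text
[402.90408476 272.76934066 169.43747128] [-101.24735589   49.82861267] [-0.56252872 -1.27506919 -0.67774512  1.53355803  0.40285597 -1.66550718
 -0.12574089  1.42182214  0.67770004]
[[402.90408476 272.76934066 169.43747128]
 [397.24223327 244.29842441 203.82279322]
 [400.83858524 262.3828683  203.68444054]
 [416.94732909 343.386529   169.43747128]]
```

Run:
```python
from cell import ctrl
from h import *
s=ctrl.read_state()
print(rows(s,[409,306.5,285],[-np.pi/2,0,np.radians(79.3)]))
```

```text
(array([ 0.72736028, -0.52358681, -0.60130872]), array([3.60437906, 0.05325802, 0.02907089]))
```

>>> step_arm(moves="0.36 -0.26 -0.3 0 0.05 0.03 1;0.36 -0.26 -0.3 0 0 0 1;0 0 0 1 0 0 1;0 0 0 1 0 0 1;0 0 0 1 0 0 1;0 0 0 0.6 0 0 1;0 0 0 0 0 0 1")

```text
clock: 6.4
eef_pos: [411.4, 304.5, 284.4]
tool_rot: [-1.571, -0.002, 1.379]
force: [0.1, -0.5, 0.0]
width: 85.4
```

Run:
```python
from cell import ctrl,get_image,nets
from h import *
import cv2,pickle
s=ctrl.read_state();print(s["clock"],s["eef_pos"],s["tool_rot"],s["qpos"])
p=get_image("wrist");cv2.imwrite("pics/w2.png",p["color"]);pickle.dump((s,p),open("w2.pkl","wb"))
for t in ["hook_a","gear_large_center"]:
    for d in nets.place_of(p,t)[:3]: print(t,d)
cv2.imwrite("pics/w2c.png",cv2.resize(p["color"][100:300,200:460],None,fx=3,fy=3,interpolation=2))
```

```text
6.4 [411.41393154 304.52751129 284.42242576] [-1.571094   -0.0016874   1.37921344] [-0.17432467  0.44761515 -0.74597122  1.81495131  0.35245954  1.01477883
  0.31905682]
hook_a {'position': [399.8, 269.2, 167.4], 'conf': 0.7}
hook_a {'position': [537.5, 242.3, 164.9], 'conf': 0.65}
gear_large_center {'position': [309.5, 138.1, 47.6], 'conf': 0.68}
gear_large_center {'position': [476.1, 120.0, 43.2], 'conf': 0.64}
gear_large_center {'position': [407.4, 302.9, 157.6], 'conf': 0.61}
```

View pics/w2.png

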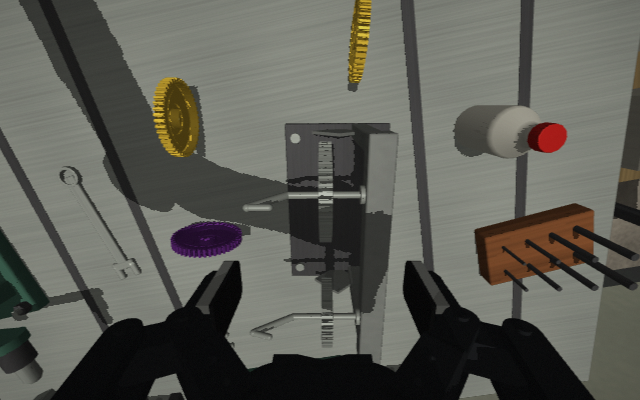

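View pics/w2c.png

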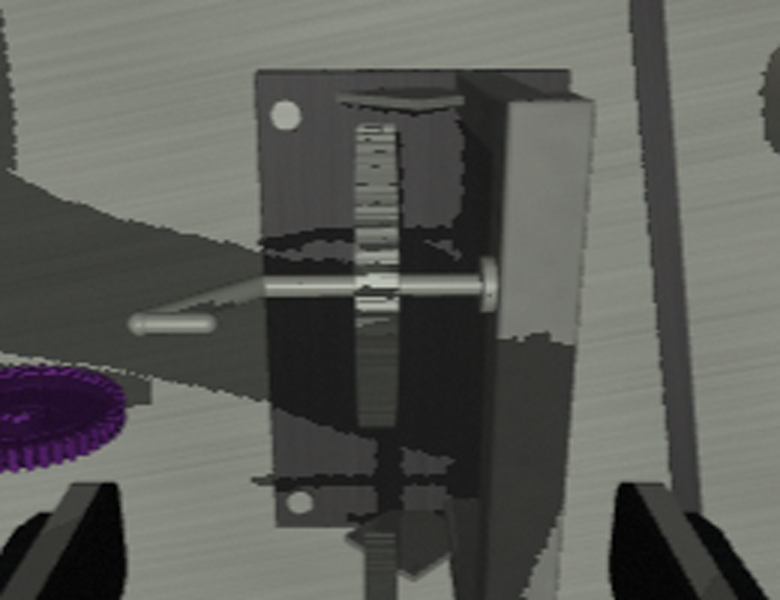

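Run:
```python
from fit import *
o=[]
for f,uv in [("w1",[[329.5,193.2],[286.3,223.8],[315.5,224.5],[422,193]]),("w2",[[288,195.7],[246,207.7],[269.3,207.7],[365,195]])]:
    s,p=pickle.load(open(f+".pkl","rb")); o.append((cam(p,s),p,np.array(uv)))
for ob in ([o[0]],[o[1]],o):
    q=fit(ob);v=q.x;print(v[:3],np.degrees(v[3:]),q.fun.round(1))
d=np.array([np.cos(v[3]),np.sin(v[3]),0])
for k in (30,35,40):
  C=v[:3]-k*d;top=C+[0,0,-8.5+48]
  print(k,C,proj(np.array([top-6*d,top+6*d]),o[1][1],o[1][0]))
```

```text
[402.38181143 274.38837328 170.65873284] [-100.35163019   47.48485495] [ 0.7  0.6 -0.4  1.7  0.1 -1.6  0.1 -0.7 -0.1]
[402.57199397 273.94606166 170.20376111] [-100.6053828   46.5287858] [ 0.2  0.2 -0.2  0.8 -0.1 -0.6  0.2 -0.4  0. ]
[402.22341352 274.21441591 170.89214945] [-100.52067175   47.35739462] [ 0.9  0.4 -0.3  1.2  0.  -2.   0.1 -0.9  0.2  0.3 -0.4  1.2  0.  -0.
  0.1 -0.1 -0.3]
30 [407.70112138 303.71008875 170.89214945] [[327.40942806 209.76004559]
 [312.58331903 209.87837428]]
35 [408.61407269 308.62603422 170.89214945] [[333.58768326 209.71073631]
 [318.76057223 209.82907299]]
40 [409.52702401 313.5419797  170.89214945] [[339.76635603 209.66142369]
 [324.9382429  209.77976837]]
```

>>> step_arm(moves="0 0 0 0 0 1 1;0 0 0 0 0 1 1;0 0 0 0 0 1 1;0 0 0 0 0 1 1;0 0 0 0 0 1 1;0 0 0 0 0 1 1;0 0 0 0 0 1 1;0 0 0 0 0 0 1")

```text
clock: 7.35
eef_pos: [406.0, 307.8, 280.5]
tool_rot: [-1.566, 0.845, 1.395]
force: [-0.3, 1.6, 0.2]
width: 85.6
```

Run:
```python
from cell import ctrl
from h import *
s=ctrl.read_state();print(s["clock"],s["eef_pos"],s["qpos"],s["qd"]);print(Rrpy(s["tool_rot"]).round(3))
```

```text
7.35 [405.97055323 307.75568208 280.53870686] [-0.67769768  0.8535502  -0.51169214  1.33305476  0.5428657   1.90398761
  0.13033509] [ 0.05785761 -0.08610256 -0.01510713  0.0331892  -0.00829604 -0.05045151
  0.00531708]
[[ 0.116 -0.135 -0.984]
 [ 0.654 -0.735  0.178]
 [-0.748 -0.664  0.003]]
```

>>> step_arm(moves="-0.6 0.65 0 0 0 0 0.4;0 0 0 0 0 0 0.4;0.52 0.46 0 0 0 0 0.4;0 0 0 0 0 0 0.4;0 0 0 0 0 0 0.4")

```text
clock: 7.85
eef_pos: [400.1, 261.8, 251.0]
tool_rot: [-1.572, 0.84, 1.385]
force: [-0.7, 0.1, 0.6]
width: 34.2
```

Run:
```python
from cell import ctrl
from h import *
s=ctrl.read_state();print(s["clock"],s["eef_pos"],s["qpos"],s["qd"],s["width"]);print(Rrpy(s["tool_rot"]).round(3))
```

```text
7.85 [400.06637933 261.84337838 250.9600226 ] [-0.62007229  0.829728   -0.51347824  1.48737136  0.55299131  1.78237566
  0.09737169] [-0.00328746 -0.00911987 -0.00664885 -0.02672454  0.00085537  0.01024244
 -0.00185604] 34.240784151276195
[[ 0.124 -0.137 -0.983]
 [ 0.656 -0.732  0.184]
 [-0.744 -0.668 -0.001]]
```

>>> step_arm(moves="0.3 -0.2 0 0 0 -1 0.4;0.3 -0.2 0 0 0 -1 0.4;0 0 0 0 0 -1 0.4;0 0 0 0 0 -1 0.4;0 0 0 0 0 -1 0.4;0 0 0 0 0 -1 0.4;0 0 0 0 0 -0.98 0.4;0 0 0 0 0 0 0.4")

```text
clock: 8.65
eef_pos: [407.4, 292.6, 244.6]
tool_rot: [-1.575, 0.004, 1.38]
force: [-0.2, -0.4, 0.6]
width: 34.2
```

```bash
python3 - <<'E'
from cell import ctrl
from h import *
s=ctrl.read_state();print(s["clock"],s["eef_pos"],s["qpos"],s["tool_rot"])
print(rows(s,[408.6,308.6,225],[-np.pi/2,0,np.radians(79.5)]))
E
cat > plan.py <<'E'
# 2D rack plane: origin at bend, x outward, z up. gear pose (cx,cz,phi)
import numpy as np, sys
def segs(th):
    e=np.array([np.cos(th),np.sin(th)]);n=np.array([-e[1],e[0]])
    return [(np.array([-72,0.]),np.zeros(2),3.5),(np.zeros(2),45*e,3.5),(45*e,33*e+14*n,3.)]
def pts(th):
    P=[];r=[]
    for a,b,rr in segs(th):
        m=int(np.linalg.norm(b-a)/0.7)+2
        for t in np.linspace(0,1,m): P.append(a+t*(b-a));r.append(rr)
    return np.array(P),np.array(r)
def boxd(q,lo,hi):
    d=np.maximum(np.maximum(lo-q,q-hi),0);o=np.linalg.norm(d,axis=-1)
    ins=np.min(np.minimum(q-lo,hi-q),axis=-1)
    return np.where(o>0,o,-ins)
boxes=[((-6,12),(6,48)),((-6,-48),(6,-12)),((-21,20),(-6,100)),((6,20),(21,100))]
def clear(cfg,th,P=None,r=None,which=range(4)):
    if P is None:P,r=pts(th)
    x,z,f=cfg;a=np.array([np.cos(f),np.sin(f)]);n=np.array([-a[1],a[0]])
    q=P-np.array([x,z]);q=np.stack([q@a,q@n],-1)
    return min(np.min(boxd(q,np.array(boxes[i][0]),np.array(boxes[i][1]))-r) for i in which)
def bar(cfg,which=None):
    # finger/body vs crossbar: crossbar x -97..-72, z -12.5..12.5 ; sample crossbar outline in gear frame
    x,z,f=cfg;a=np.array([np.cos(f),np.sin(f)]);n=np.array([-a[1],a[0]])
    g=np.linspace(-12.5,12.5,12);C=np.array([(-84.5+i,j) for i in g for j in g])
    q=C-np.array([x,z]);q=np.stack([q@a,q@n],-1)
    B=[((-6,-48),(6,48)),((-21,20),(21,95)),((-43,95),(43,300))]
    return min(np.min(boxd(q,np.array(l),np.array(h))) for l,h in B)
E
cat > run.py <<'E'
from plan import *
from scipy.optimize import minimize
th=np.radians(float(sys.argv[1]));TM=np.radians(float(sys.argv[2]))
P,r=pts(th)
# dijkstra-like maximin over grid: progress x; DP over (z,phi)
zs=np.arange(-8,60,1.0);fs=np.radians(np.arange(0,np.degrees(TM)+.1,3))
xs=np.arange(-36,70,1.5)
C=np.zeros((len(xs),len(zs),len(fs)))
for i,x in enumerate(xs):
  for j,z in enumerate(zs):
    for k,f in enumerate(fs): C[i,j,k]=min(clear((x,z,f),th,P,r),bar((x,z,f))/2)
import heapq
st=(0,list(zs).index(0),0);best={st:C[st]};par={};h=[(-C[st],0.,st)]
seen=set()
while h:
    c,L,u=heapq.heappop(h)
    if u in seen: continue
    seen.add(u)
    if xs[u[0]]>55 : break
    for dx in(-1,0,1):
     for dz in(-1,0,1):
      for df in(-1,0,1):
        v=(u[0]+dx,u[1]+dz,u[2]+df)
        if v in seen or min(v)<0 or v[0]>=len(xs) or v[1]>=len(zs) or v[2]>=len(fs):continue
        nc=min(-c,min(C[v],2.5)); 
        if nc>best.get(v,-99)+1e-9 or v not in best:
            best[v]=nc;par[v]=u;heapq.heappush(h,(-nc,L+1,v))
path=[u]
while path[-1] in par: path.append(par[path[-1]])
path=path[::-1]
print("min clear",-c)
for u in path[::3]+[path[-1]]: print(xs[u[0]],zs[u[1]],round(np.degrees(fs[u[2]])),round(C[u],2))
E
python3 run.py 47.5 48
```

```text
8.65 [407.44156665 292.63058662 244.63789235] [-0.16013261  0.48808429 -0.75828551  1.89294844  0.42242295  0.92703682
  0.25949318] [-1.57501109  0.00420151  1.38031139]
(array([0.31964535, 0.39125585, 0.03937119]), array([ 0.03499634, -0.06013739, -0.03513925]))
min clear 1.2664907325302837
-36.0 0.0 0 8.39
-31.5 -3.0 0 5.5
-27.0 -6.0 0 2.5
-22.5 -6.0 0 2.5
-18.0 -5.0 3 3.17
-13.5 -2.0 12 4.99
-9.0 1.0 21 4.6
-4.5 4.0 30 2.79
0.0 7.0 39 3.06
1.5 10.0 45 2.58
4.5 13.0 45 2.76
7.5 16.0 42 2.59
10.5 19.0 45 3.08
12.0 22.0 48 1.93
13.5 25.0 48 1.51
16.5 28.0 45 1.49
21.0 31.0 36 1.44
25.5 30.0 27 1.27
30.0 29.0 18 2.06
34.5 27.0 9 1.62
39.0 26.0 0 1.98
43.5 23.0 0 3.83
48.0 20.0 0 3.32
52.5 18.0 0 1.45
55.5 17.0 0 2.1
```

>>> step_arm(moves="0.32 0.4 0.04 0.03 -0.06 -0.03 0.4;0 0.4 0 0 0 0 0.4;0 0.4 0 0 0 0 0.4;0 0 0 0 0 0 0.4;0 0 0 0 0 0 0.4")

```text
clock: 9.15
eef_pos: [407.6, 314.0, 183.5]
tool_rot: [-1.568, -0.001, 1.394]
force: [-0.7, 0.2, 0.1]
width: 34.1
```

Run:
```python
from cell import ctrl,get_image
from h import *
import cv2,pickle
s=ctrl.read_state();print(s["clock"],s["eef_pos"],s["tool_rot"],s["force"])
print(rows(s,[408.6,308.6,183],[-np.pi/2,0,np.radians(79.5)]))
p=get_image("wrist");cv2.imwrite("pics/w3.png",p["color"])
```

```text
9.15 [407.64352831 314.03418951 183.53155782] [-1.56789493e+00 -5.41699167e-04  1.39352915e+00] [-0.73914819  0.16117812  0.06603168]
(array([-0.10361309,  0.01046475, -0.03802551]), array([-0.02419179,  0.04994312,  0.0044417 ]))
```

View pics/w3.png

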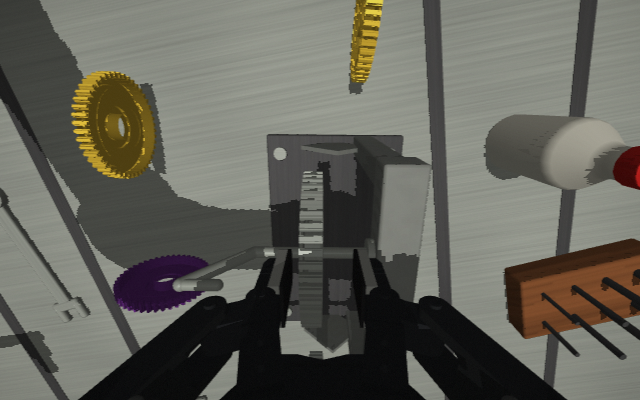

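The wrist view shows the gear rim between the jaws at (312,215), about 5 mm left of centre. I'll correct that and close.

>>> step_arm(moves="-0.1 0 -0.04 -0.02 0.05 0 0.4;0 0 0 0 0 0 0.4;0 0 0 0 0 0 0.25;0 0 0 0 0 0 0.2;0 0 0 0 0 0 0.2")

```text
clock: 9.7
eef_pos: [408.8, 307.5, 182.8]
tool_rot: [-1.57, -0.001, 1.386]
force: [-0.7, 0.1, -0.1]
width: 16.8
```

Run:
```python
from cell import ctrl,get_image
from h import *
import cv2,pickle
s=ctrl.read_state();print(s["clock"],s["eef_pos"],s["tool_rot"],s["force"],s["width"])
print(rows(s,[408.6,308.6,183],[-np.pi/2,0,np.radians(79.5)]))
p=get_image("wrist");cv2.imwrite("pics/w4.png",p["color"])
```

```text
9.7 [408.75578547 307.47635538 182.79631173] [-1.56981323e+00 -6.45757419e-04  1.38587566e+00] [-0.71335906  0.10605387 -0.05786528] 16.832484185088113
(array([ 0.02151949, -0.00405279,  0.00719864]), array([-0.00818797, -0.0138398 ,  0.00538811]))
```

View pics/w4.png

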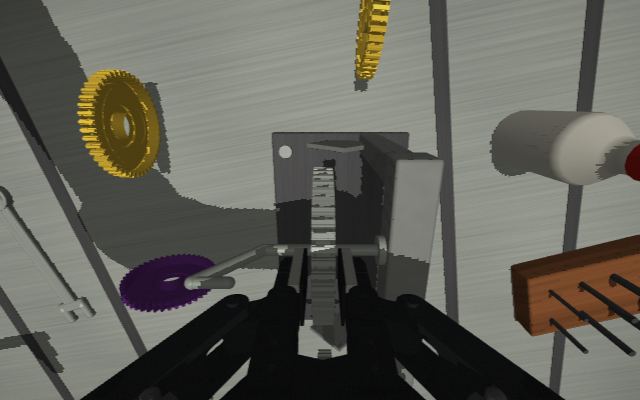

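>>> step_arm(moves="0 0 0 0 0 0 0.12;0 0 0 0 0 0 0.06;0 0 0 0 0 0 0;0 0 0 0 0 0 0;0 0 0 0 0 0 0")

```text
clock: 10.25
eef_pos: [408.7, 307.5, 182.8]
tool_rot: [-1.57, -0.0, 1.386]
force: [-1.1, -0.8, 3.8]
width: 11.0
```

>>> step_arm(moves="0 -0.05 0 0 0 0 0;0 -0.05 0 0 0 0 0;0 -0.05 0 0 0 0 0;0 -0.02 0 0 0 0 0;0 0 0 0 0 0 0;0 0 0 0 0 0 0")

```text
clock: 10.85
eef_pos: [408.6, 307.4, 191.1]
tool_rot: [-1.569, -0.0, 1.386]
force: [0.6, -0.1, -4.6]
width: 10.7
```

```bash
cat > opt.py <<'E'
from plan import *
ths=[np.radians(t) for t in (45.5,47.5,49.5)]
PP=[pts(t) for t in ths]
def cl(c): return min(clear(c,t,*p) for t,p in zip(ths,PP))
if __name__=="__main__":
    for x in [-34,-28,-22,-18,-14,-10,-6,-3,0,3,6,9,12,15,18,21,24,28,32,36,40]:
        b=max(((min(cl((x,z,np.radians(f))),bar((x,z,np.radians(f)))/3)-0.0*f),z,f) for z in np.arange(-8,60,1.) for f in range(0,52,3) )
        print(x,b)
E
python3 opt.py
```

```text
-34 (np.float64(12.597144431569316), np.float64(59.0), 36)
-28 (np.float64(9.466486034824939), np.float64(59.0), 27)
-22 (np.float64(8.5), np.float64(0.0), 0)
-18 (np.float64(7.80723274777157), np.float64(0.0), 6)
-14 (np.float64(7.5), np.float64(59.0), 0)
-10 (np.float64(6.688108668355884), np.float64(59.0), 0)
-6 (np.float64(5.0268712244797875), np.float64(0.0), 24)
-3 (np.float64(4.350071191118647), np.float64(3.0), 33)
0 (np.float64(3.8371242312581746), np.float64(6.0), 39)
3 (np.float64(4.281525103491597), np.float64(9.0), 45)
6 (np.float64(4.797280427706385), np.float64(11.0), 48)
9 (np.float64(5.0554881750371585), np.float64(13.0), 51)
12 (np.float64(4.368988924594031), np.float64(16.0), 51)
15 (np.float64(2.2805735794448463), np.float64(16.0), 51)
18 (np.float64(2.694799140958281), np.float64(59.0), 51)
21 (np.float64(4.582760314107794), np.float64(59.0), 51)
24 (np.float64(6.470721487257306), np.float64(59.0), 51)
28 (np.float64(8.988003051456655), np.float64(59.0), 51)
32 (np.float64(11.505284615656006), np.float64(59.0), 51)
36 (np.float64(14.091365059052485), np.float64(59.0), 51)
40 (np.float64(16.798192499947678), np.float64(59.0), 51)
```

```bash
cat > way.py <<'E'
from opt import *
def sn(s,n): 
    t=np.radians(47.5); return (s*np.cos(t)-n*np.sin(t), s*np.sin(t)+n*np.cos(t))
W=[(-34,0,0),(-20,0,0),(-14,0,12),(-6,.5,24),(-3,3,33),(0,6,39),(3,9,45),(6,11.5,47),(9,14.5,47.5)]+[sn(s,6.6)+(47.5,) for s in (24,30,36,42,50,60)]
if __name__=="__main__":
    for a,b in zip(W[:-1],W[1:]):
        cs=[cl((x,z,np.radians(f))) for x,z,f in np.linspace(a,b,7)]
        print(np.round(b,1),np.round(min(cs),2),[round(clear((b[0],b[1],np.radians(b[2])),np.radians(47.5),which=[i]),1) for i in range(4)],round(bar((b[0],b[1],np.radians(b[2]))),1))
E
python3 way.py
cat > nxt.py <<'E'
# prints rows from measured pose to waypoint (x,z,phi): usage nxt.py x z phi n [off]
import sys
from cell import ctrl
from h import *
B=np.array([402.2,274.2,170.9]);yaw=np.radians(-100.5);L=21.
d=np.array([np.cos(yaw),np.sin(yaw),0]);Z=np.array([0,0,1.])
def tgt(x,z,f):
    f=np.radians(f);a=d*np.cos(f)+Z*np.sin(f);n=-d*np.sin(f)+Z*np.cos(f)
    R=np.c_[-a,-n,np.cross(-a,-n)]
    return B+d*x+Z*z+L*n,R
def cur(s):
    R=Rrpy(s["tool_rot"]);c=s["eef_pos"]+R[:,1]*L-B;a=-R[:,0]
    return c@d,c@Z,c@np.cross(Z,d),np.degrees(np.arcsin(a[2])),np.degrees(np.arctan2(a[1],a[0]))
s=ctrl.read_state()
F=s["force"]
print("t",s["clock"],"gear x,z,lat,phi,yaw",np.round(cur(s),1),"F d,z,lat",np.round([F@d,F[2],F@np.cross(Z,d)],1),"w",round(s["width"],1),"q6",round(s["qpos"][5],2))
# chain through waypoints given, each split n rows
args=[float(v) for v in sys.argv[1:]]
P=s["eef_pos"].copy();R=Rrpy(s["tool_rot"]);out=[]
p0=cur(s);prev=np.array([p0[0],p0[1],p0[3]])
for i in range(0,len(args),4):
    w=np.array(args[i:i+3]);n=int(args[i+3])
    for k in range(1,n+1):
        P1,R1=tgt(*(prev+(w-prev)*k/n))
        t=R.T@(P1-P)/50;r=Ro.from_matrix(R.T@R1).as_rotvec()/.12
        out.append(" ".join("%.3g"%round(v,3) for v in list(t)+list(r))+" 0");P,R=P1,R1
    prev=w
print(";".join(out))
E
python3 nxt.py -20 0.2 0 4 -14 0.2 12 3
```

```text
[-20   0   0] 6.79 [np.float64(8.5), np.float64(8.5), np.float64(16.5), np.float64(8.0)] 31.9
[-14   0  12] 6.79 [np.float64(7.0), np.float64(7.0), np.float64(11.7), np.float64(8.4)] 33.1
[-6.   0.5 24. ] 5.04 [np.float64(5.5), np.float64(5.6), np.float64(6.7), np.float64(6.0)] 34.4
[-3  3 33] 4.35 [np.float64(6.3), np.float64(4.4), np.float64(4.8), np.float64(5.6)] 31.7
[ 0  6 39] 3.84 [np.float64(8.1), np.float64(3.8), np.float64(4.8), np.float64(5.3)] 30.9
[ 3  9 45] 3.84 [np.float64(9.7), np.float64(4.4), np.float64(4.8), np.float64(6.3)] 29.6
[ 6.  11.5 47. ] 4.28 [np.float64(11.4), np.float64(5.1), np.float64(6.3), np.float64(6.2)] 31.5
[ 9.  14.5 47.5] 4.54 [np.float64(7.3), np.float64(5.3), np.float64(9.0), np.float64(6.2)] 34.5
[11.3 22.2 47.5] 0.86 [np.float64(2.5), np.float64(1.9), np.float64(16.6), np.float64(9.6)] 42.1
[15.4 26.6 47.5] 0.46 [np.float64(1.6), np.float64(1.9), np.float64(12.5), np.float64(10.0)] 46.6
[19.5 31.  47.5] 0.43 [np.float64(1.6), np.float64(1.9), np.float64(10.0), np.float64(12.5)] 51.0
[23.5 35.4 47.5] 0.33 [np.float64(2.5), np.float64(1.9), np.float64(9.6), np.float64(16.6)] 55.4
[28.9 41.3 47.5] 0.33 [np.float64(8.3), np.float64(1.9), np.float64(9.6), np.float64(22.7)] 61.3
[35.7 48.7 47.5] 0.33 [np.float64(15.9), np.float64(7.0), np.float64(11.0), np.float64(30.3)] 69.2
t 10.85 gear x,z,lat,phi,yaw [ -33.8   -0.8    0.2   -0.  -100.6] F d,z,lat [-0.  -4.6  0.6] w 10.7 q6 0.82
-0.069 -0.005 0.005 -0.011 -0.013 0.001 0;-0.069 -0.005 0 -0 0 0.001 0;-0.069 -0.005 -0 0 -0 0.001 0;-0.069 -0.005 0 0 -0 0.001 0;-0.011 0.001 -0 0 -0 0.582 0;-0.011 0.004 0 -0 0 0.582 0;-0.01 0.007 0 0 0 0.582 0
```

```bash
sed -i 's/170.9\]/170.2]/' nxt.py; grep -n "B=" nxt.py
```

```text
5:B=np.array([402.2,274.2,170.2]);yaw=np.radians(-100.5);L=21.
```

>>> step_arm(moves="-0.07 -0.002 0 0 0 0 0;-0.07 -0.002 0 0 0 0 0;-0.07 0 0 0 0 0 0;-0.07 0 0 0 0 0 0;-0.01 0.001 0 0 0 0.58 0;-0.01 0.004 0 0 0 0.58 0;-0.01 0.007 0 0 0 0.58 0;0 0 0 0 0 0 0")

```text
clock: 11.65
eef_pos: [405.6, 294.6, 190.5]
tool_rot: [-1.569, 0.206, 1.389]
force: [-0.4, 1.1, -5.0]
width: 10.8
```

```bash
python3 nxt.py -6 0.5 24 4 -3 3 33 3
```

```text
t 11.65 gear x,z,lat,phi,yaw [ -16.4   -0.3   -0.4   11.8 -100.4] F d,z,lat [-1.  -5.  -0.6] w 10.8 q6 1.06
-0.03 0.007 -0.007 -0.014 0.009 0.443 0;-0.029 0.01 -0 -0 -0 0.443 0;-0.029 0.013 0 0 0 0.443 0;-0.028 0.015 -0 -0 -0 0.443 0;-0.003 -0.007 0 0 0 0.436 0;-0.003 -0.005 -0 0 -0 0.436 0;-0.004 -0.004 0 -0 -0 0.436 0
```

>>> step_arm(moves="-0.03 0.007 -0.007 -0.01 0 0.44 0;-0.03 0.01 0 0 0 0.44 0;-0.03 0.013 0 0 0 0.44 0;-0.03 0.015 0 0 0 0.44 0;0 0 0 0 0 0 0;0 0 0 0 0 0 0")

```text
clock: 12.25
eef_pos: [405.0, 285.7, 190.2]
tool_rot: [-1.57, 0.418, 1.386]
force: [0.2, -0.1, -4.6]
width: 10.8
```

```bash
python3 nxt.py -3 3 33 4 0 6 39 3
python3 - <<'E'
from cell import get_image
import cv2
p=get_image("wrist");cv2.imwrite("pics/w5.png",p["color"])
E
```

```text
t 12.25 gear x,z,lat,phi,yaw [  -3.3    0.8    0.6   23.9 -100.6] F d,z,lat [ 0.  -4.6  0.2] w 10.8 q6 1.29
0.011 -0.009 0.013 -0.008 -0.009 0.33 0;0.01 -0.009 -0 -0 0 0.33 0;0.01 -0.009 -0 0 -0 0.33 0;0.01 -0.009 0 -0 0 0.33 0;-0.013 -0.006 -0 0 0 0.291 0;-0.013 -0.005 0 0 0 0.291 0;-0.013 -0.004 0 -0 -0 0.291 0
```

View pics/w5.png

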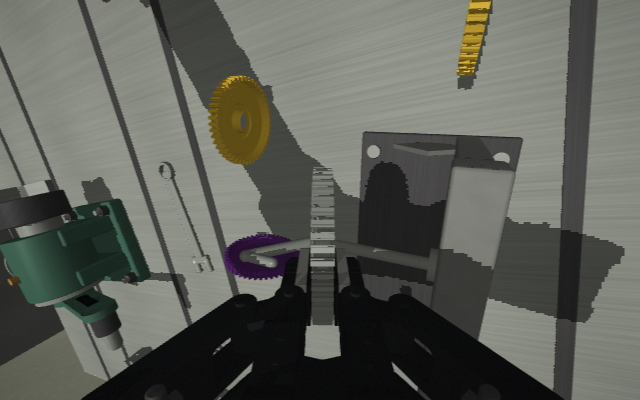

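>>> step_arm(moves="0.01 -0.009 0.01 -0.01 -0.01 0.33 0;0.01 -0.009 0 0 0 0.33 0;0.01 -0.009 0 0 0 0.33 0;0.01 -0.009 0 0 0 0.33 0;-0.013 -0.006 0 0 0 0.29 0;-0.013 -0.005 0 0 0 0.29 0;-0.013 -0.004 0 0 0 0.29 0;0 0 0 0 0 0 0;0 0 0 0 0 0 0")

```text
clock: 13.2
eef_pos: [404.9, 287.1, 192.8]
tool_rot: [-1.572, 0.68, 1.387]
force: [-0.2, 0.2, -4.0]
width: 10.8
```

```bash
python3 nxt.py 3 9 45 3 6 11.5 47 3
```

```text
t 13.2 gear x,z,lat,phi,yaw [  -0.     6.3    0.4   39.  -100.5] F d,z,lat [-0.2 -4.  -0.2] w 10.8 q6 1.57
-0.012 -0.001 0.007 0.003 -0.004 0.292 0;-0.012 -0 0 -0 0 0.292 0;-0.012 0.001 -0 0 -0 0.292 0;-0.021 0.002 -0 -0 -0 0.097 0;-0.021 0.003 0 0 0 0.097 0;-0.021 0.003 0 -0 -0 0.097 0
```

>>> step_arm(moves="-0.012 0 0.007 0 0 0.29 0;-0.012 0 0 0 0 0.29 0;-0.012 0.001 0 0 0 0.29 0;-0.02 0.002 0 0 0 0.1 0;-0.02 0.003 0 0 0 0.1 0;-0.02 0.003 0 0 0 0.1 0;0 0 0 0 0 0 0;0 0 0 0 0 0 0")

```text
clock: 14.0
eef_pos: [403.8, 283.6, 195.9]
tool_rot: [-1.572, 0.822, 1.387]
force: [0.6, 0.1, -5.1]
width: 10.9
```

```bash
python3 nxt.py 9 14.5 47.5 4
python3 - <<'E'
from cell import get_image,ctrl
import cv2,pickle
for n in ["wrist","side","top"]:
    s=ctrl.read_state();p=get_image(n);cv2.imwrite(f"pics/{n}6.png",p["color"]);pickle.dump((s,p),open(n+"6.pkl","wb"))
    if n=="side":c=p["color"][200:320,220:360];cv2.imwrite("pics/side6c.png",cv2.resize(c,None,fx=5,fy=5,interpolation=2))
E
```

```text
t 14.0 gear x,z,lat,phi,yaw [ 5.900e+00  1.140e+01 -1.000e-01  4.710e+01 -1.005e+02] F d,z,lat [-0.2 -5.1  0.6] w 10.9 q6 1.71
-0.021 0.001 -0.003 0.005 -0.003 0.014 0;-0.021 0.001 -0 0 -0 0.014 0;-0.021 0.001 -0 0 0 0.014 0;-0.021 0.001 -0 -0 -0 0.014 0
```

View pics/wrist6.png

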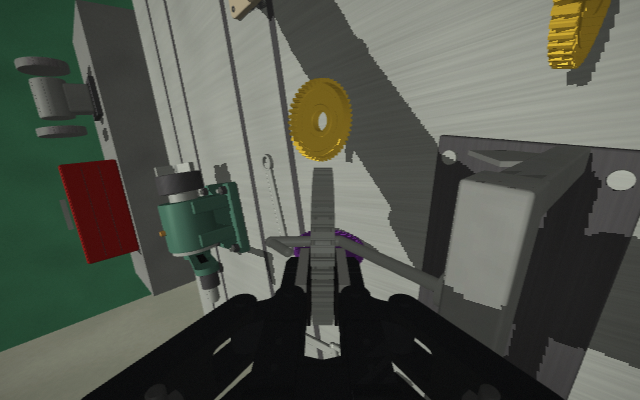

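View pics/side6c.png

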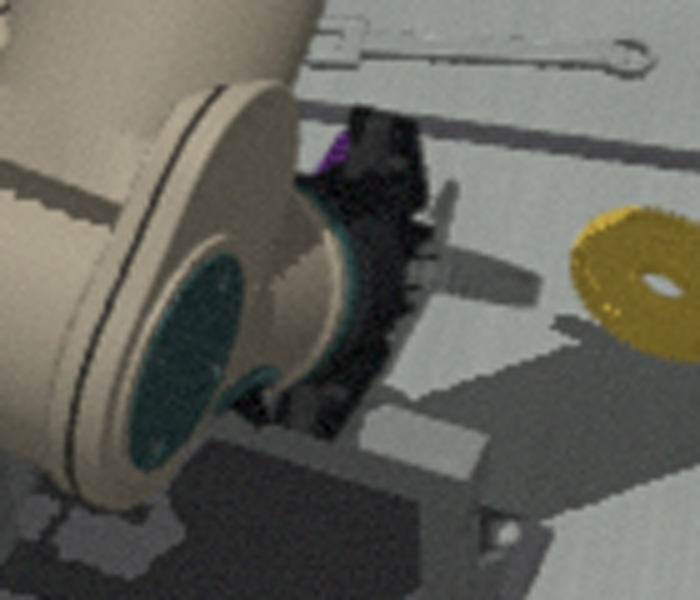

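Run:
```python
import cv2
a=cv2.imread("pics/wrist6.png")[200:300,230:430]
cv2.imwrite("pics/w6c.png",cv2.resize(a,None,fx=4,fy=4,interpolation=2))
```

```text
(no output)
```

View pics/w6c.png

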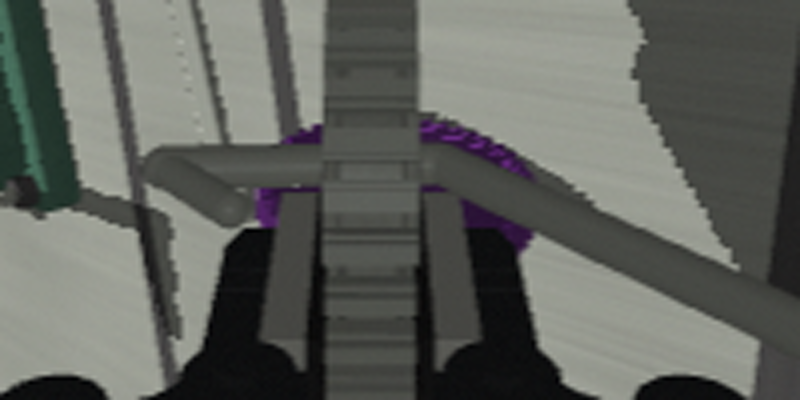

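Run:
```python
from h import *
import pickle
s,p=pickle.load(open("wrist6.pkl","rb"))
T=np.array(p["T_tool_cam"]);Ti=np.linalg.inv(T)
f,cx,cy=K(p)
def pr(X): 
    q=Ti[:3,:3]@np.array(X)+Ti[:3,3]; return cx+f*q[0]/q[2],cy+f*q[1]/q[2]
# end axis: gear center tool y=21; s along -x
a=5.9;b=11.4;t=np.radians(47.5);sg=a*np.cos(t)+b*np.sin(t);n=-a*np.sin(t)+b*np.cos(t);print(sg,n)
for lat in (-1,0,1,2):
    print(lat,[np.round(pr([-(S-sg),21+n,lat]),1) for S in (0,25,45)],np.round(pr([-(33-sg),21+n-14,lat]),1))
```

```text
12.390943864567811 3.3517920796387948
-1 [array([341.6, 243.2]), array([303.1, 243.2]), array([272.4, 243.2])] [288.4 253.9]
0 [array([341.6, 241.8]), array([303.1, 241.8]), array([272.3, 241.8])] [288.4 252.4]
1 [array([341.6, 240.4]), array([303.1, 240.4]), array([272.2, 240.4])] [288.3 250.9]
2 [array([341.7, 239. ]), array([303., 239.]), array([272.1, 239.1])] [288.3 249.4]
```

The crop shows the end lying level with the jaw axis: bend at (340,240), tip at (271,240.5), barb point at (288,252.5). That is within about 1 px of prediction, so the tilt is right. I'll draw it over in small steps.

>>> step_arm(moves="-0.021 0.001 0 0 0 0.01 0;-0.021 0.001 0 0 0 0.01 0;-0.021 0.001 0 0 0 0.01 0;-0.021 0.001 0 0 0 0.01 0;0 0 0 0 0 0 0")

```text
clock: 14.65
eef_pos: [403.2, 280.6, 198.9]
tool_rot: [-1.572, 0.828, 1.387]
force: [-0.3, 0.0, -3.9]
width: 11.0
```

```bash
python3 nxt.py 11.3 22.2 47.5 5
```

```text
t 14.65 gear x,z,lat,phi,yaw [   9.    14.5   -0.2   47.4 -100.5] F d,z,lat [ 0.  -3.9 -0.3] w 11.0 q6 1.71
-0.029 -0.014 -0.004 0.006 -0.002 0.002 0;-0.029 -0.014 0 0 -0 0.002 0;-0.029 -0.014 -0 -0 0 0.002 0;-0.029 -0.014 0 0 -0 0.002 0;-0.029 -0.014 -0 -0 -0 0.002 0
```

>>> step_arm(moves="-0.029 -0.014 0 0 0 0 0;-0.029 -0.014 0 0 0 0 0;-0.029 -0.014 0 0 0 0 0;0 0 0 0 0 0 0")

```text
clock: 15.05
eef_pos: [403.0, 279.3, 203.7]
tool_rot: [-1.572, 0.827, 1.387]
force: [0.3, 0.3, -4.1]
width: 10.8
```

>>> step_arm(moves="-0.029 -0.014 0 0 0 0 0;-0.029 -0.014 0 0 0 0 0;0 0 0 0 0 0 0")

```text
clock: 15.35
eef_pos: [402.8, 278.4, 206.7]
tool_rot: [-1.572, 0.827, 1.387]
force: [-0.5, -0.8, -3.8]
width: 10.7
```

```bash
python3 nxt.py 15.4 26.6 47.5 4
python3 - <<'E'
from cell import get_image
import cv2
p=get_image("wrist")["color"][200:300,230:430];cv2.imwrite("pics/w7c.png",cv2.resize(p,None,fx=4,fy=4,interpolation=2))
E
```

```text
t 15.35 gear x,z,lat,phi,yaw [  11.2   22.3   -0.2   47.4 -100.5] F d,z,lat [ 0.8 -3.8 -0.3] w 10.7 q6 1.72
-0.03 0.001 -0.004 0.006 -0.003 0.003 0;-0.03 0.001 0 -0 0 0.003 0;-0.03 0.001 0 0 -0 0.003 0;-0.03 0.001 0 -0 -0 0.003 0
```

View pics/w7c.png

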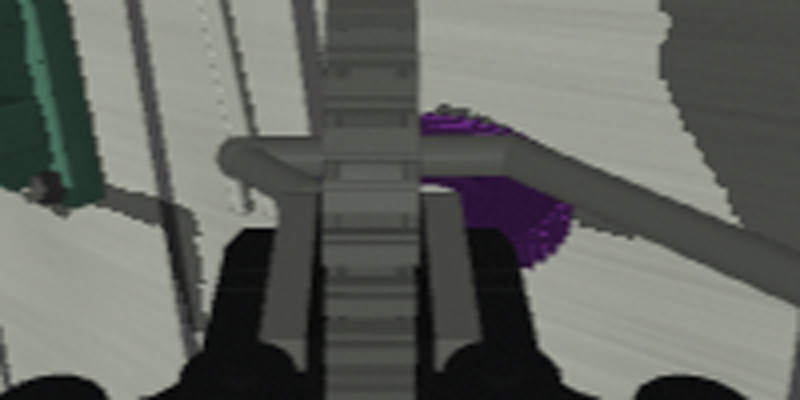

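>>> step_arm(moves="-0.03 0 0 0 0 0 0;-0.03 0 0 0 0 0 0;0 0 0 0 0 0 0")

```text
clock: 15.7
eef_pos: [402.4, 276.2, 208.9]
tool_rot: [-1.572, 0.828, 1.387]
force: [0.3, 0.8, -5.5]
width: 11.1
```

>>> step_arm(moves="-0.03 0 0 0 0 0 0;-0.03 0 0 0 0 0 0;0 0 0 0 0 0 0")

```text
clock: 16.0
eef_pos: [402.1, 274.3, 211.1]
tool_rot: [-1.572, 0.828, 1.387]
force: [-0.2, 0.5, -4.8]
width: 11.3
```

```bash
python3 nxt.py 19.5 31 47.5 4
```

```text
t 16.0 gear x,z,lat,phi,yaw [ 1.540e+01  2.670e+01 -1.000e-01  4.740e+01 -1.005e+02] F d,z,lat [-0.4 -4.8 -0.3] w 11.3 q6 1.72
-0.029 0.001 -0.003 0.006 -0.004 0.003 0;-0.029 0.001 -0 -0 0 0.003 0;-0.029 0.001 0 -0 -0 0.003 0;-0.029 0.001 0 0 -0 0.003 0
```

>>> step_arm(moves="-0.03 0 0 0 0 0 0;-0.03 0 0 0 0 0 0;0 0 0 0 0 0 0")

```text
clock: 16.3
eef_pos: [401.7, 272.3, 213.3]
tool_rot: [-1.572, 0.828, 1.387]
force: [0.2, 0.6, -4.9]
width: 11.1
```

>>> step_arm(moves="-0.03 0 0 0 0 0 0;-0.03 0 0 0 0 0 0;0 0 0 0 0 0 0")

```text
clock: 16.6
eef_pos: [401.3, 270.3, 215.5]
tool_rot: [-1.572, 0.828, 1.387]
force: [-1.0, -0.2, -4.2]
width: 10.2
```

>>> step_arm(moves="-0.03 0 0 0 0 0 0;-0.03 0 0 0 0 0 0;0 0 0 0 0 0 0")

```text
clock: 16.9
eef_pos: [400.9, 268.3, 217.7]
tool_rot: [-1.572, 0.828, 1.387]
force: [-0.4, -0.3, -4.2]
width: 11.1
```

```bash
python3 nxt.py 28.9 41.3 47.5 6
python3 - <<'E'
from cell import get_image
import cv2
p=get_image("wrist")["color"][200:300,230:430];cv2.imwrite("pics/w8c.png",cv2.resize(p,None,fx=4,fy=4,interpolation=2))
E
```

```text
t 16.9 gear x,z,lat,phi,yaw [  21.5   33.3   -0.2   47.4 -100.5] F d,z,lat [ 0.4 -4.2 -0.3] w 11.1 q6 1.72
-0.036 0 -0.003 0.005 -0.004 0.002 0;-0.036 0 0 0 0 0.002 0;-0.036 0 0 0 -0 0.002 0;-0.036 0 -0 -0 0 0.002 0;-0.036 0 0 -0 -0 0.002 0;-0.036 0 -0 0 -0 0.002 0
```

View pics/w8c.png

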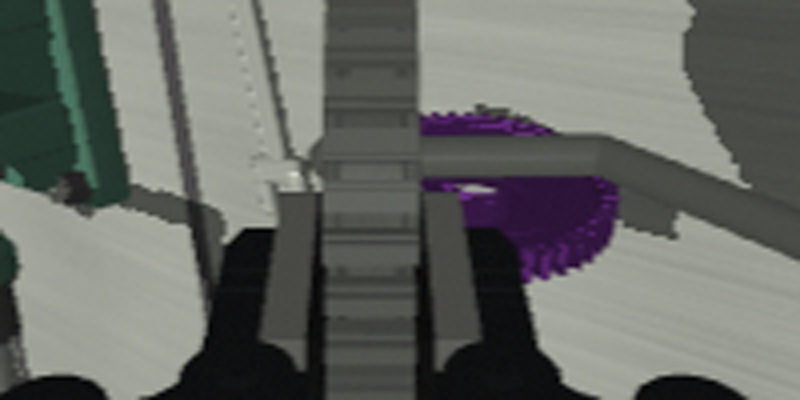

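>>> step_arm(moves="-0.04 0 0 0 0 0 0;-0.04 0 0 0 0 0 0;-0.04 0 0 0 0 0 0;-0.04 0 0 0 0 0 0;0 0 0 0 0 0 0")

```text
clock: 17.45
eef_pos: [400.0, 262.9, 223.7]
tool_rot: [-1.572, 0.827, 1.387]
force: [-0.7, 0.4, -4.3]
width: 10.8
```

>>> step_arm(moves="-0.04 0 0 0 0 0 0;-0.05 0 0 0 0 0 0;-0.06 0 0 0 0 0 0;-0.06 0 0 0 0 0 0;-0.1 0 0 0 0 0 0;-0.1 0 0 0 0 0 0;-0.2 0 0 0 0 0 0;-0.3 0 0 0 0 0 0;-0.3 0 0 0 0 0 0;0 0 0 0 0 0 0")

```text
clock: 18.45
eef_pos: [392.7, 221.3, 270.2]
tool_rot: [-1.575, 0.827, 1.383]
force: [-0.4, 0.1, -4.2]
width: 11.0
```

```bash
python3 nxt.py
python3 - <<'E'
from cell import get_image,ctrl
import cv2,pickle
for n in ["wrist","side","top"]:
    s=ctrl.read_state();p=get_image(n);cv2.imwrite(f"pics/{n}9.png",p["color"]);pickle.dump((s,p),open(n+"9.pkl","wb"))
E
```

```text
t 18.45 gear x,z,lat,phi,yaw [  69.2   85.8    0.4   47.4 -100.8] F d,z,lat [ 0.  -4.2 -0.4] w 11.0 q6 1.73
```

View pics/wrist9.png

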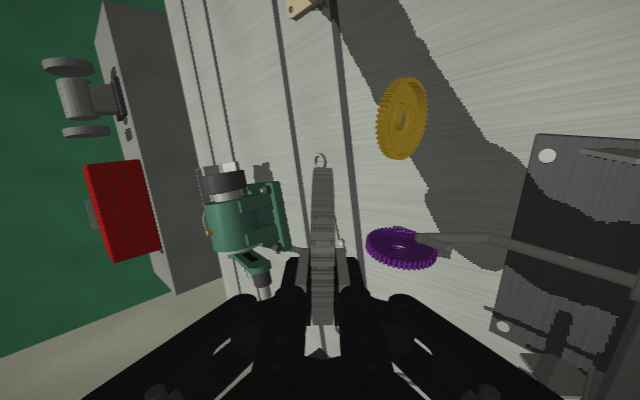

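```bash
cat > go.py <<'E'
import sys
from cell import ctrl
from h import *
from scipy.spatial.transform import Slerp
# go.py x y z roll pitch yaw(deg) n grip
a=[float(v) for v in sys.argv[1:]]
s=ctrl.read_state();n=int(a[6])
P0=s["eef_pos"];R0=Ro.from_euler('xyz',s["tool_rot"]);R1=Ro.from_euler('xyz',np.radians(a[3:6]))
sl=Slerp([0,1],Ro.concatenate([R0,R1]));P=P0;R=R0;out=[]
for k in range(1,n+1):
    P1=P0+(np.array(a[:3])-P0)*k/n;R2=sl([k/n])[0]
    out.append(" ".join("%.3g"%round(v,3) for v in list(R.inv().apply(P1-P)/50)+list((R.inv()*R2).as_rotvec()/.12))+" %g"%a[7]);P,R=P1,R2
print(s["clock"],P0.round(1),np.degrees(s["tool_rot"]).round(1),s["force"].round(1),round(s["width"],1));print(";".join(out))
E
python3 go.py 430 160 320 -90 0 79.5 8 0
python3 - <<'E'
from cell import nets
import pickle
for n in ["wrist","side","top"]:
    s,p=pickle.load(open(n+"9.pkl","rb"))
    for t in ["stub_seat","head"]:
        try:
            for d in nets.place_of(p,t)[:3]: print(n,t,d)
        except Exception as e: print(e)
E
```

```text
18.6 [392.5 223.  268. ] [-90.1  47.4  79.5] [-0.5  0.1 -3.6] 11.2
-0.189 0.013 -0.121 0.001 -0 -0.861 0;-0.189 -0.006 -0.121 0.001 -0 -0.861 0;-0.188 -0.026 -0.121 0.001 -0 -0.861 0;-0.184 -0.045 -0.121 0.001 -0 -0.861 0;-0.178 -0.064 -0.121 0.001 -0 -0.861 0;-0.171 -0.082 -0.121 0.001 -0 -0.861 0;-0.161 -0.099 -0.121 0.001 -0 -0.861 0;-0.15 -0.115 -0.121 0.001 -0 -0.861 0
wrist stub_seat {'position': [579.8, -140.3, 130.9], 'conf': 0.84}
wrist head {'position': [485.2, -294.7, 2.1], 'conf': 0.8}
wrist head {'position': [386.9, 201.7, 250.7], 'conf': 0.62}
side head {'position': [485.1, -304.3, 1.9], 'conf': 0.84}
top stub_seat {'position': [575.7, -140.1, 133.2], 'conf': 0.69}
top stub_seat {'position': [390.6, 208.0, 249.7], 'conf': 0.27}
top head {'position': [484.2, -299.4, -0.1], 'conf': 0.77}
```

View pics/side9.png

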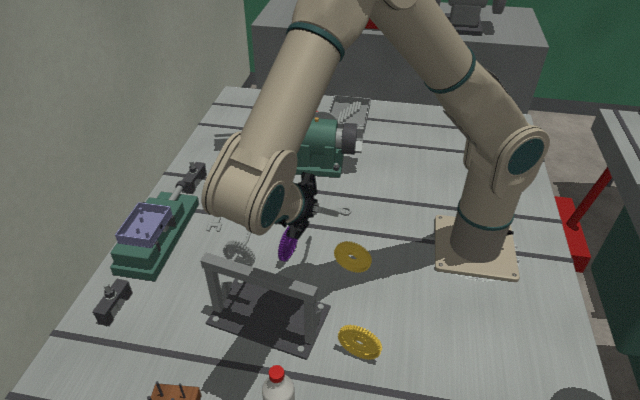

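The side view shows the small gear still on its hook at (238,252) and the large gear held clear of hook_b. Untilting and carrying it over.

>>> step_arm(moves="-0.19 0.01 -0.12 0 0 -0.86 0;-0.19 0 -0.12 0 0 -0.86 0;-0.19 -0.03 -0.12 0 0 -0.86 0;-0.18 -0.05 -0.12 0 0 -0.86 0;-0.18 -0.06 -0.12 0 0 -0.86 0;-0.17 -0.08 -0.12 0 0 -0.86 0;-0.16 -0.1 -0.12 0 0 -0.86 0;-0.15 -0.12 -0.12 0 0 -0.86 0;0 0 0 0 0 0 0")

```text
clock: 19.8
eef_pos: [429.9, 153.6, 320.7]
tool_rot: [-1.572, 0.006, 1.378]
force: [0.1, -1.6, -3.9]
width: 11.0
```

```bash
python3 go.py 680 -120 300 -90 0 0 16 0
```

```text
19.8 [429.9 153.6 320.7] [-90.1   0.4  79. ] [ 0.1 -1.6 -3.9] 11.0
-0.276 0.028 -0.372 0.003 0.718 -0.002 0;-0.243 0.028 -0.395 0.003 0.718 -0.002 0;-0.208 0.028 -0.414 0.003 0.718 -0.002 0;-0.171 0.027 -0.43 0.003 0.718 -0.002 0;-0.134 0.027 -0.444 0.003 0.718 -0.002 0;-0.095 0.027 -0.453 0.003 0.718 -0.002 0;-0.056 0.027 -0.46 0.003 0.718 -0.002 0;-0.016 0.027 -0.463 0.003 0.718 -0.002 0;0.024 0.027 -0.463 0.003 0.718 -0.002 0;0.064 0.026 -0.459 0.003 0.718 -0.002 0;0.103 0.026 -0.452 0.003 0.718 -0.002 0;0.141 0.026 -0.441 0.003 0.718 -0.002 0;0.179 0.026 -0.427 0.003 0.718 -0.002 0;0.215 0.026 -0.411 0.003 0.718 -0.002 0;0.249 0.026 -0.391 0.003 0.718 -0.002 0;0.282 0.026 -0.368 0.003 0.718 -0.002 0
```

>>> step_arm(moves="-0.28 0.03 -0.37 0 0.72 0 0;-0.24 0.03 -0.4 0 0.72 0 0;-0.21 0.03 -0.41 0 0.72 0 0;-0.17 0.03 -0.43 0 0.72 0 0;-0.13 0.03 -0.44 0 0.72 0 0;-0.1 0.03 -0.45 0 0.72 0 0;-0.06 0.03 -0.46 0 0.72 0 0;-0.02 0.03 -0.46 0 0.72 0 0;0.02 0.03 -0.46 0 0.72 0 0;0.06 0.03 -0.46 0 0.72 0 0;0.1 0.03 -0.45 0 0.72 0 0;0.14 0.03 -0.44 0 0.72 0 0;0.18 0.03 -0.43 0 0.72 0 0;0.22 0.03 -0.41 0 0.72 0 0;0.25 0.03 -0.39 0 0.72 0 0;0.28 0.03 -0.37 0 0.72 0 0;0 0 0 0 0 0 0;0 0 0 0 0 0 0")

```text
clock: 21.6
eef_pos: [679.6, -110.7, 295.2]
tool_rot: [-1.572, 0.005, 0.007]
force: [-0.8, -0.4, -4.2]
width: 10.9
```

```bash
python3 go.py 680 -120 300 -90 0 0 1 0
python3 - <<'E'
from cell import get_image,ctrl,nets
import cv2,pickle
s=ctrl.read_state()
for n in ["wrist","side","top"]:
    p=get_image(n);cv2.imwrite(f"pics/{n}10.png",p["color"]);pickle.dump((s,p),open(n+"10.pkl","wb"))
    for t in ["stub_seat","head"]:
        for d in nets.place_of(p,t)[:2]: print(n,t,d)
    if n=="side": cv2.imwrite("pics/s10c.png",cv2.resize(p["color"][80:220,220:380],None,fx=5,fy=4,interpolation=2))
    if n=="top": cv2.imwrite("pics/t10c.png",cv2.resize(p["color"][110:250,330:470],None,fx=4,fy=4,interpolation=2))
E
```

```text
21.6 [ 679.6 -110.7  295.2] [-90.1   0.3   0.4] [-0.8 -0.4 -4.2] 10.9
0.007 -0.095 -0.186 0.013 0.057 -0.041 0
wrist stub_seat {'position': [575.9, -141.2, 129.8], 'conf': 0.93}
wrist head {'position': [478.2, -297.8, 0.9], 'conf': 0.81}
side stub_seat {'position': [575.7, -143.0, 131.6], 'conf': 0.9}
side head {'position': [481.8, -303.4, 1.0], 'conf': 0.79}
top stub_seat {'position': [580.4, -137.4, 134.3], 'conf': 0.55}
```

View pics/wrist10.png

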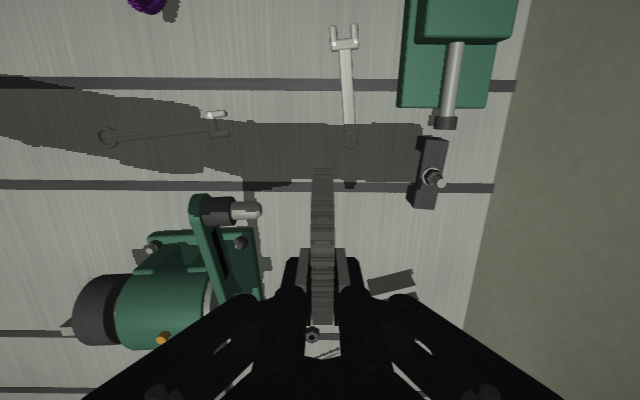

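View pics/t10c.png

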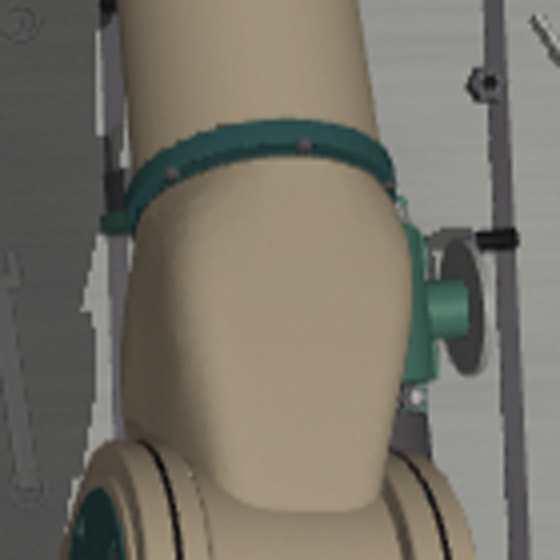

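Run:
```python
import cv2
a=cv2.imread("pics/wrist10.png")[170:270,170:290]
cv2.imwrite("pics/w10c.png",cv2.resize(a,None,fx=6,fy=6,interpolation=2))
```

```text
(no output)
```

View pics/w10c.png

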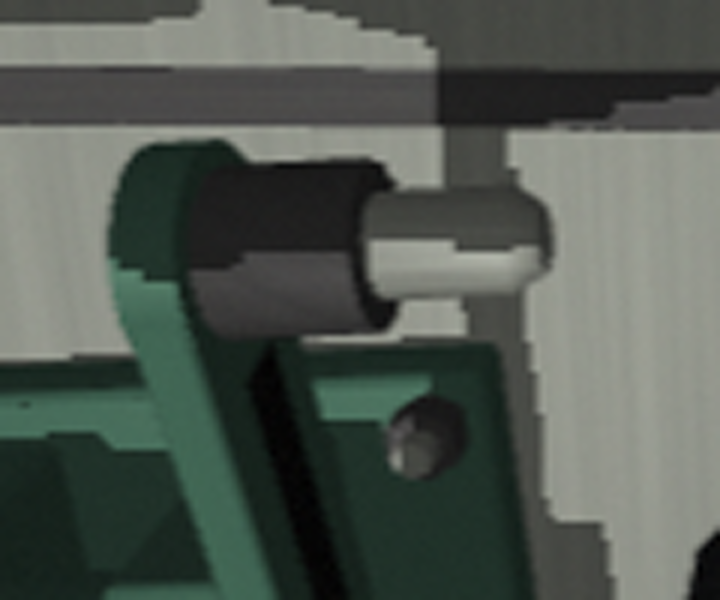

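View pics/s10c.png

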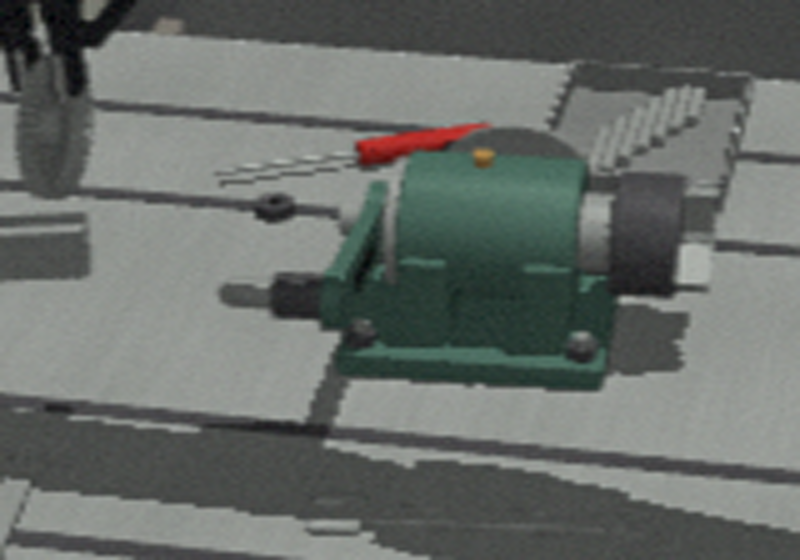

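```bash
cat > sfit.py <<'E'
from h import *
import pickle
from scipy.optimize import least_squares
def sil(S,yaw,t,r,C,sg):
    a=np.array([np.cos(yaw),np.sin(yaw),0]);X=S+a*t
    w=C-S;w=w-a*(w@a);D=np.linalg.norm(w);u=w/D;v=np.cross(a,u)
    return X+r*(r/D*u+sg*np.sqrt(1-r*r/D/D)*v)
def fitstub(s,p,edges,ends,z0=130,sz=.7):
    RT=cam(p,s);C=-RT[0].T@RT[1]
    def res(v):
        S=np.array([v[0],v[1],v[2]]);o=[(v[2]-z0)/sz]
        for (x,y,r,sg) in edges:
            # line in image through two t
            A,B=proj(np.array([sil(S,v[3],-15.,r,C,sg),sil(S,v[3],20.,r,C,sg)]),p,RT)
            yy=A[1]+(x-A[0])*(B[1]-A[1])/(B[0]-A[0]);o.append((yy-y)/.5)
        for (x,t,r,sg) in ends:
            o.append((proj(sil(S,v[3],t,r,C,sg)[None],p,RT)[0,0]-x)/.7)
        return o
    return least_squares(res,[577,-140,130,0.])
E
python3 - <<'E'
from sfit import *
s,p=pickle.load(open("wrist10.pkl","rb"))
c=lambda x,y:(170+x/6-.42,170+y/6-.42)
E=[(*c(400,188),10.75,1),(*c(500,186),10.75,1),(*c(400,298),10.75,-1),(*c(460,294),10.75,-1),
   (*c(215,165),17,1),(*c(350,160),17,1),(*c(220,337),17,-1),(*c(350,333),17,-1)]
N=[(c(386,0)[0],0,17,1),(c(393,0)[0],0,17,-1),(c(512,0)[0],26,10.75,1),(c(548,0)[0],32,6.5,1)]
for e in (E,E[:4],):
    q=fitstub(s,p,e,N);print(q.x[:3],np.degrees(q.x[3]),q.fun.round(1))
E
```

```text
[ 573.66091791 -148.15035204  116.16014627] 3.0763331117963366 [-19.8  37.1  36.3 -35.4 -34.9  57.7  57.5 -56.2 -56.7   0.9  -2.4   1.5
  -0.1]
[ 576.18362282 -145.09680272  125.59935877] 6.713415973994261 [ -6.3  38.2  35.4 -35.5 -36.3   1.6  -4.4   2.3   0.5]
```

```bash
sed -i 's/v=np.cross(a,u)/v=-np.cross(a,u)/' sfit.py
python3 - <<'E'
from sfit import *
s,p=pickle.load(open("wrist10.pkl","rb"))
c=lambda x,y:(170+x/6-.42,170+y/6-.42)
E=[(*c(400,188),10.75,1),(*c(500,186),10.75,1),(*c(400,298),10.75,-1),(*c(460,294),10.75,-1),
   (*c(215,165),17,1),(*c(350,160),17,1),(*c(220,337),17,-1),(*c(350,333),17,-1)]
N=[(c(386,0)[0],0,17,1),(c(393,0)[0],0,17,-1),(c(512,0)[0],26,10.75,1),(c(548,0)[0],32,6.5,1)]
for e in (E,E[:4],E[4:]):
    q=fitstub(s,p,e,N);print(q.x[:3],np.degrees(q.x[3]),q.fun.round(1))
E
```

```text
[ 577.90840767 -142.60285403  129.66180604] 3.1706282350399158 [-0.5 -0.2 -1.   0.5  1.  -0.6 -1.   1.   0.5 -1.1 -1.   1.5  0.6]
[ 577.98889388 -142.59222383  129.80458275] 3.5622357583496385 [-0.3 -0.2 -1.2  0.6  0.9 -1.2 -0.8  1.4  0.6]
[ 577.95342545 -142.54276429  129.74169438] 3.3493418803490025 [-0.4 -0.5 -1.   1.1  0.5 -1.1 -0.9  1.5  0.6]
```

```bash
python3 go.py 647.8 -138.7 230 -90 0 3.2 4 0
```

```text
22.05 [ 680.6 -111.6  297.2] [-90.1  -0.    0.3] [ 0.1 -0.6 -3.9] 10.7
-0.165 0.336 -0.134 0.004 -0.104 0 0;-0.166 0.336 -0.132 0.004 -0.104 0 0;-0.168 0.336 -0.13 0.004 -0.104 0 0;-0.17 0.336 -0.128 0.004 -0.104 0 0
```

>>> step_arm(moves="-0.165 0.336 -0.134 0 -0.1 0 0;-0.166 0.336 -0.132 0 -0.1 0 0;-0.168 0.336 -0.13 0 -0.1 0 0;-0.17 0.336 -0.128 0 -0.1 0 0;0 0 0 0 0 0 0;0 0 0 0 0 0 0")

```text
clock: 22.65
eef_pos: [648.4, -138.9, 230.3]
tool_rot: [-1.573, -0.001, 0.053]
force: [0.7, 0.9, -4.2]
width: 10.5
```

```bash
python3 go.py 647.8 -138.7 151 -90 0 3.2 3 0
python3 - <<'E'
from cell import get_image,ctrl
import cv2,pickle
s=ctrl.read_state();p=get_image("wrist");cv2.imwrite("pics/w11.png",p["color"]);pickle.dump((s,p),open("w11.pkl","wb"))
E
```

```text
22.65 [ 648.4 -138.9  230.3] [-90.1  -0.1   3. ] [ 0.7  0.9 -4.2] 10.5
-0.004 0.529 0.002 0.005 -0.008 0.002 0;-0.004 0.529 0.002 0.005 -0.008 0.002 0;-0.004 0.529 0.002 0.005 -0.008 0.002 0
```

View pics/w11.png

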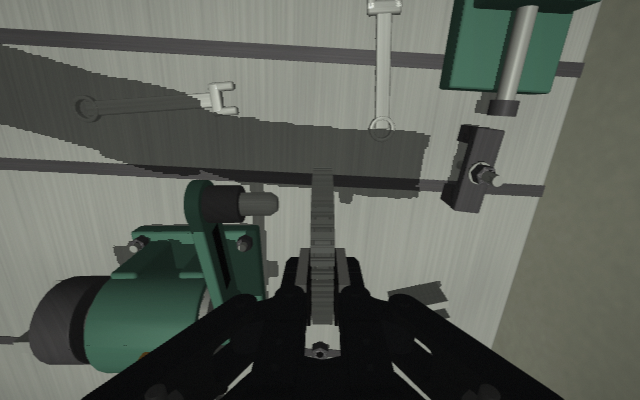

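Shaft at (240–278, 204), level with the tool x axis. Going down to pre-insertion height.

>>> step_arm(moves="0 0.53 0 0 0 0 0;0 0.53 0 0 0 0 0;0 0.53 0 0 0 0 0;0 0 0 0 0 0 0;0 0 0 0 0 0 0")

```text
clock: 23.2
eef_pos: [649.2, -138.5, 151.5]
tool_rot: [-1.573, -0.002, 0.054]
force: [0.4, 0.1, -3.7]
width: 10.6
```

```bash
python3 go.py 647.8 -138.7 151 -90 0 3.2 1 0
python3 - <<'E'
from cell import get_image,ctrl
import cv2,pickle
s=ctrl.read_state();p=get_image("wrist");cv2.imwrite("pics/w12.png",p["color"]);pickle.dump((s,p),open("w12.pkl","wb"))
cv2.imwrite("pics/w12c.png",cv2.resize(p["color"][180:290,190:340],None,fx=5,fy=5,interpolation=2))
E
```

```text
23.2 [ 649.2 -138.5  151.5] [-90.1  -0.1   3.1] [ 0.4  0.1 -3.7] 10.6
-0.027 0.009 -0.002 0.016 -0.016 0.015 0
```

View pics/w12c.png

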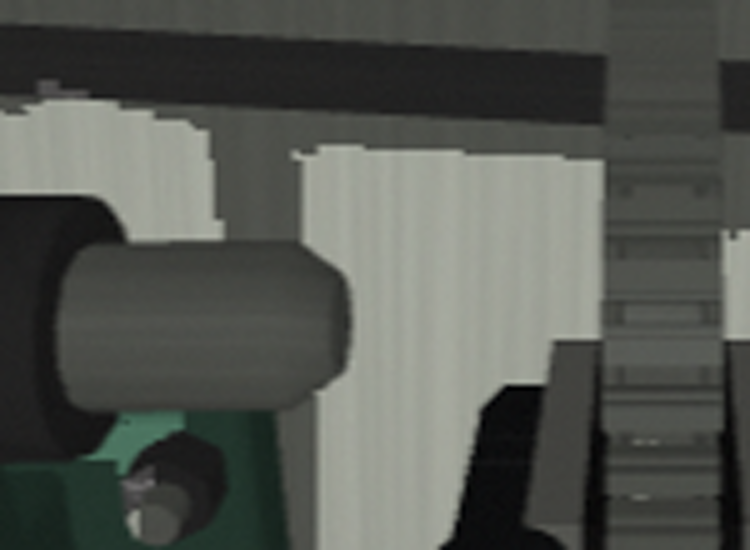

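Run:
```python
from sfit import *
s,p=pickle.load(open("w12.pkl","rb"))
c=lambda x,y:(190+x/5-.4,180+y/5-.4)
E=[(*c(130,242),10.75,1),(*c(290,241),10.75,1),(*c(110,410),10.75,-1),(*c(285,410),10.75,-1),
   (*c(10,196),17,1),(*c(85,196),17,1),(*c(10,461),17,-1),(*c(80,460),17,-1)]
N=[(c(300,0)[0],26,10.75,1),(c(290,0)[0],26,10.75,-1)]
for sz in (.7,5):
  for e in (E,E[:4],E[4:]):
    q=fitstub(s,p,e,N,sz=sz);v=q.x;print(q.x[:3],np.degrees(q.x[3]),q.fun.round(1))
    R=Rrpy(s["tool_rot"]);r=R.T@(v[:3]-s["eef_pos"]);print("  seat in tool (x,y,z)",r.round(2))
```

```text
[ 576.62120418 -143.08373651  129.3927276 ] 3.308269749457982 [-0.9 -0.1  0.   0.5  0.2 -0.9 -1.   0.6  0.8 -0.7  0.7]
  seat in tool (x,y,z) [-72.71  21.93  -0.57]
[ 576.73280529 -142.64696755  129.88578238] 2.817463787424973 [-0.2 -0.6  0.   0.2  0.4 -0.5  0.5]
  seat in tool (x,y,z) [-72.58  21.43  -0.14]
[ 576.60304944 -143.17385285  129.44034402] 2.6403583579852836 [-0.8 -0.9 -0.8  0.6  1.2 -0.4  0.4]
  seat in tool (x,y,z) [-72.74  21.88  -0.66]
[ 576.13226658 -144.10214828  127.48582623] 3.289656942326012 [-0.5  0.3  0.4  0.1 -0.2 -0.3 -0.4 -0.1  0.2 -0.7  0.7]
  seat in tool (x,y,z) [-73.26  23.83  -1.56]
[ 576.45695779 -143.22541815  128.80751603] 2.824169193676761 [-0.2 -0.4  0.2 -0.   0.2 -0.5  0.5]
  seat in tool (x,y,z) [-72.89  22.51  -0.7 ]
[ 575.96886882 -144.51150727  127.00941541] 2.3442999568658185 [-0.6 -0.3  0.1 -0.2  0.4 -0.3  0.3]
  seat in tool (x,y,z) [-73.45  24.31  -1.96]
```

>>> step_arm(moves="-0.15 0 -0.01 0 0 0 0;-0.15 0 0 0 0 0 0;-0.15 0 0 0 0 0 0;-0.15 0 0 0 0 0 0;0 0 0 0 0 0 0")

```text
clock: 23.75
eef_pos: [616.3, -141.7, 150.6]
tool_rot: [-1.573, 0.001, 0.053]
force: [-0.7, 0.8, -4.0]
width: 11.2
```

>>> step_arm(moves="-0.04 0 0 0 0 0 0;-0.04 0 0 0 0 0 0;-0.04 0 0 0 0 0 0;0 0 0 0 0 0 0")

```text
clock: 24.15
eef_pos: [611.7, -141.6, 150.2]
tool_rot: [-1.573, 0.0, 0.053]
force: [0.4, -0.5, -4.7]
width: 10.9
```

```bash
python3 go.py 647.8 -138.7 151 -90 0 3.2 1 0
python3 - <<'E'
from cell import get_image,ctrl
import cv2,pickle
s=ctrl.read_state();p=get_image("wrist");cv2.imwrite("pics/w13.png",p["color"])
cv2.imwrite("pics/w13c.png",cv2.resize(p["color"][180:290,190:340],None,fx=5,fy=5,interpolation=2))
p=get_image("side");cv2.imwrite("pics/s13c.png",cv2.resize(p["color"][90:210,210:350],None,fx=5,fy=5,interpolation=2))
E
```

```text
24.15 [ 611.7 -141.6  150.2] [-90.1   0.    3.1] [ 0.4 -0.5 -4.7] 10.9
0.723 -0.016 0.019 0.017 -0.02 -0.003 0
```

View pics/w13c.png

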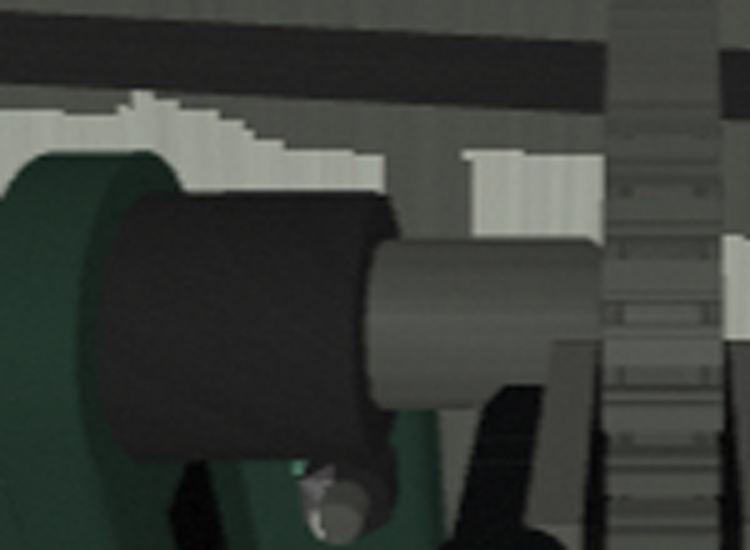

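View pics/s13c.png

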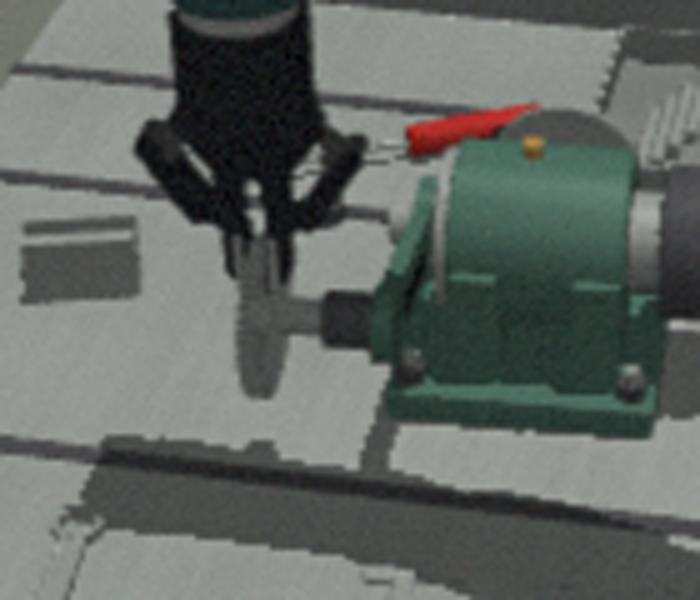

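>>> step_arm(moves="0 -0.022 0.008 0 0 0 0;-0.02 0 0 0 0 0 0;-0.02 0 0 0 0 0 0;-0.02 0 0 0 0 0 0;0 0 0 0 0 0 0")

```text
clock: 24.75
eef_pos: [608.7, -141.4, 151.4]
tool_rot: [-1.573, 0.0, 0.053]
force: [1.0, -0.3, -4.5]
width: 10.8
```

>>> step_arm(moves="-0.02 0 0 0 0 0 0;-0.02 0 0 0 0 0 0;-0.02 0 0 0 0 0 0;0 0 0 0 0 0 0")

```text
clock: 25.15
eef_pos: [605.8, -141.5, 151.4]
tool_rot: [-1.573, 0.0, 0.053]
force: [0.0, 0.1, -4.2]
width: 11.5
```

```bash
cat > st.py <<'E'
from cell import ctrl
from h import *
s=ctrl.read_state();R=Rrpy(s["tool_rot"]);c=s["eef_pos"]+21.3*R[:,1]
S=np.array([577,-142.7,130]);y=np.radians(3.1);a=np.array([np.cos(y),np.sin(y),0]);l=np.array([-a[1],a[0],0])
print(s["clock"],"gear in stub x,y,z",np.round([(c-S)@a,(c-S)@l,c[2]-130],2),np.degrees(s["tool_rot"]).round(2),"F",s["force"].round(1),"M",s["torque"].round(2))
E
python3 st.py
```

```text
25.15 gear in stub x,y,z [28.78 -0.43  0.11] [-9.012e+01  1.000e-02  3.060e+00] F [ 0.   0.1 -4.2] M [ 0.   -0.03 -0.02]
```

>>> step_arm(moves="-0.03 0 0.004 0 0 0 0;-0.03 0 0 0 0 0 0;-0.03 0 0 0 0 0 0;0 0 0 0 0 0 0")

```text
clock: 25.55
eef_pos: [601.1, -141.6, 151.4]
tool_rot: [-1.573, 0.0, 0.053]
force: [0.2, -0.3, -4.3]
width: 11.2
```

>>> step_arm(moves="-0.03 0 0 0 0 0 0;-0.03 0 0 0 0 0 0;-0.03 0 0 0 0 0 0;0 0 0 0 0 0 0")

```text
clock: 25.95
eef_pos: [596.7, -141.8, 151.4]
tool_rot: [-1.573, 0.0, 0.053]
force: [-0.1, 0.1, -4.5]
width: 10.8
```

>>> step_arm(moves="-0.03 0 0 0 0 0 0;-0.03 0 0 0 0 0 0;-0.03 0 0 0 0 0 0;0 0 0 0 0 0 0")

```text
clock: 26.35
eef_pos: [592.2, -142.1, 151.4]
tool_rot: [-1.573, 0.0, 0.053]
force: [0.3, -0.9, -3.9]
width: 11.1
```

```bash
python3 st.py
python3 - <<'E'
from cell import get_image,ctrl
import cv2,pickle
s=ctrl.read_state();p=get_image("wrist")
cv2.imwrite("pics/w14c.png",cv2.resize(p["color"][180:290,190:340],None,fx=5,fy=5,interpolation=2))
E
```

```text
26.35 gear in stub x,y,z [15.19 -0.22  0.14] [-9.012e+01  1.000e-02  3.060e+00] F [ 0.3 -0.9 -3.9] M [-0.   -0.01 -0.  ]
```

View pics/w14c.png

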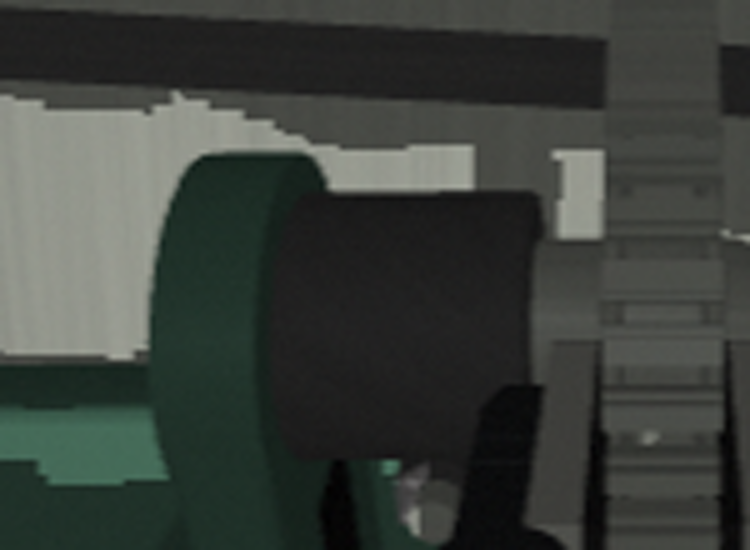

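>>> step_arm(moves="-0.03 0 0 0 0 0 0;-0.03 0 0 0 0 0 0;-0.03 0 0 0 0 0 0;-0.02 0 0 0 0 0 0;0 0 0 0 0 0 0")

```text
clock: 26.9
eef_pos: [586.8, -142.3, 151.4]
tool_rot: [-1.573, 0.0, 0.053]
force: [0.1, 0.3, -3.7]
width: 10.8
```

>>> step_arm(moves="-0.01 0 0 0 0 0 0;-0.01 0 0 0 0 0 0;0 0 0 0 0 0 0")

```text
clock: 27.2
eef_pos: [585.9, -142.3, 151.4]
tool_rot: [-1.573, -0.0, 0.054]
force: [0.8, -0.1, -4.5]
width: 10.6
```

>>> step_arm(moves="-0.01 0 0 0 0 0 0;-0.01 0 0 0 0 0 0;0 0 0 0 0 0 0")

```text
clock: 27.5
eef_pos: [584.9, -142.4, 151.4]
tool_rot: [-1.573, 0.0, 0.054]
force: [-0.3, -0.2, -4.2]
width: 10.7
```

```bash
python3 st.py
```

```text
27.5 gear in stub x,y,z [ 7.9  -0.15  0.13] [-90.12   0.     3.07] F [-0.3 -0.2 -4.2] M [ 0.02 -0.03 -0.01]
```

>>> step_arm(moves="-0.01 0 0 0 0 0 0;-0.01 0 0 0 0 0 0;0 0 0 0 0 0 0")

```text
clock: 27.8
eef_pos: [583.9, -142.5, 151.4]
tool_rot: [-1.573, 0.0, 0.053]
force: [0.1, -0.4, -4.5]
width: 10.8
```

>>> step_arm(moves="-0.01 0 0 0 0 0 0;-0.01 0 0 0 0 0 0;0 0 0 0 0 0 0")

```text
clock: 28.1
eef_pos: [582.9, -142.5, 151.4]
tool_rot: [-1.573, 0.0, 0.053]
force: [0.7, -0.1, -4.5]
width: 11.5
```

```bash
python3 st.py
python3 - <<'E'
from cell import get_image,ctrl
import cv2,pickle
s=ctrl.read_state();p=get_image("wrist")
cv2.imwrite("pics/w15c.png",cv2.resize(p["color"][180:290,190:340],None,fx=5,fy=5,interpolation=2))
E
```

```text
28.1 gear in stub x,y,z [ 5.9  -0.18  0.12] [-90.12   0.     3.06] F [ 0.7 -0.1 -4.5] M [ 0.   -0.04  0.  ]
```

View pics/w15c.png

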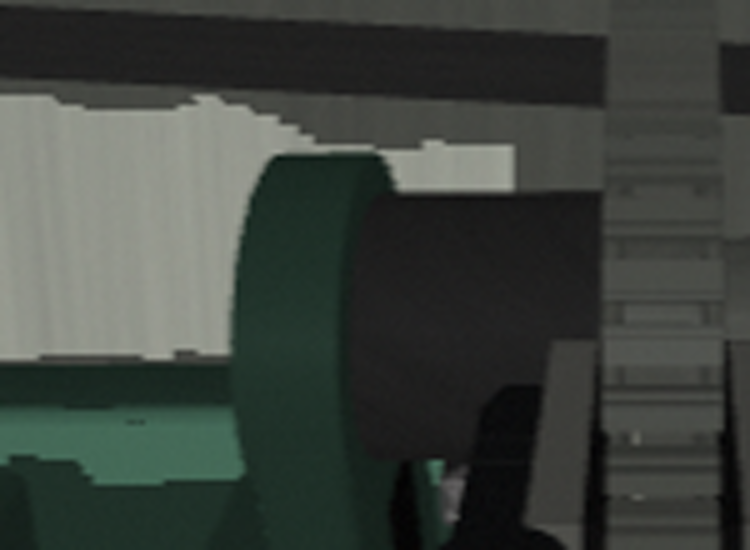

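Nearly home, with the collar edge now hidden behind the gear and no push felt yet. I'll feel for the collar in 0.5 mm steps.

>>> step_arm(moves="-0.01 0 0 0 0 0 0;0 0 0 0 0 0 0")

```text
clock: 28.35
eef_pos: [582.4, -142.5, 151.4]
tool_rot: [-1.573, 0.0, 0.053]
force: [-0.0, 0.1, -3.9]
width: 10.7
```

>>> step_arm(moves="-0.01 0 0 0 0 0 0;0 0 0 0 0 0 0")

```text
clock: 28.55
eef_pos: [582.4, -142.5, 151.5]
tool_rot: [-1.573, -0.001, 0.054]
force: [0.6, 0.1, -4.9]
width: 10.9
```

>>> step_arm(moves="-0.01 0 0 0 0 0 0;0 0 0 0 0 0 0")

```text
clock: 28.75
eef_pos: [582.3, -142.5, 151.6]
tool_rot: [-1.573, -0.002, 0.054]
force: [3.0, -0.6, -6.5]
width: 10.5
```

>>> step_arm(moves="0 0 0 0 0 0 0")

```text
clock: 28.85
eef_pos: [582.3, -142.5, 151.6]
tool_rot: [-1.573, -0.002, 0.054]
force: [3.5, 0.1, -6.1]
width: 10.5
```

>>> step_arm(moves="0 0.012 0 0 0 0 0;0 0.012 0 0 0 0 0;0 0 0 0 0 0 0;0 0 0 0 0 0 0")

```text
clock: 29.25
eef_pos: [582.3, -142.6, 150.6]
tool_rot: [-1.573, -0.002, 0.054]
force: [3.2, 0.6, -2.6]
width: 10.9
```

```bash
python3 st.py
```

```text
29.25 gear in stub x,y,z [ 5.29 -0.21 -0.7 ] [-90.13  -0.1    3.07] F [ 3.2  0.6 -2.6] M [ 0.01 -0.88  0.02]
```

Resting lightly on the shaft and against the collar. Releasing.

>>> step_arm(moves="0 0 0 0 0 0 0.15;0 0 0 0 0 0 0.18;0 0 0 0 0 0 0.22;0 0 0 0 0 0 0.27;0 0 0 0 0 0 0.27;0 0 0 0 0 0 0.27")

```text
clock: 29.85
eef_pos: [581.3, -142.6, 150.2]
tool_rot: [-1.573, 0.0, 0.053]
force: [1.4, -0.2, 0.7]
width: 22.8
```

```bash
python3 st.py
python3 - <<'E'
from cell import get_image,ctrl
import cv2,pickle
s=ctrl.read_state();p=get_image("wrist");cv2.imwrite("pics/w16.png",p["color"])
p=get_image("side");cv2.imwrite("pics/s16c.png",cv2.resize(p["color"][90:210,210:350],None,fx=5,fy=5,interpolation=2))
E
```

```text
29.85 gear in stub x,y,z [ 4.26 -0.2  -1.11] [-9.012e+01  2.000e-02  3.060e+00] F [ 1.4 -0.2  0.7] M [ 0.01  0.04 -0.04]
```

View pics/w16.png

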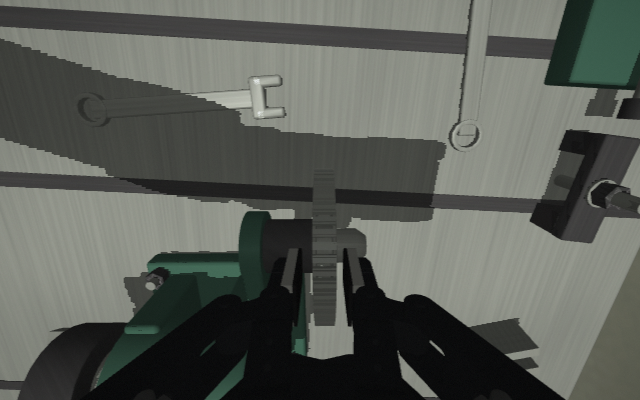

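View pics/s16c.png

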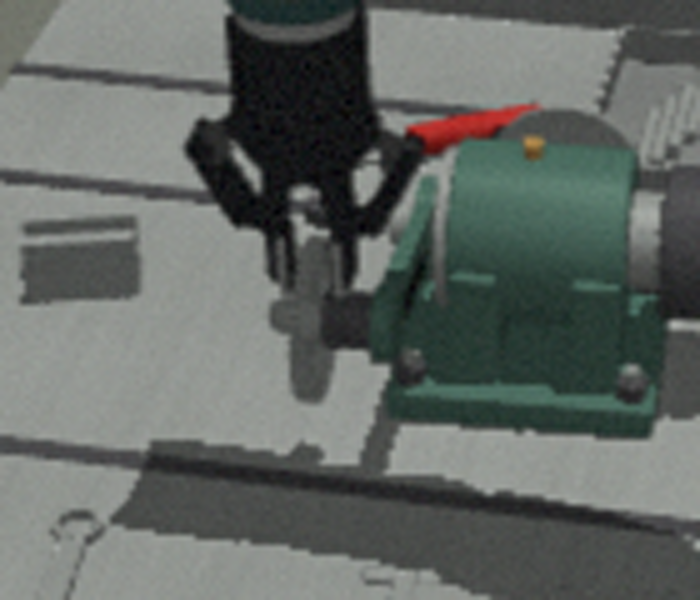

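Both views show the gear on the shaft with the shaft end showing, and the jaws clear on both sides. Lifting away.

>>> step_arm(moves="0 -0.1 0 0 0 0 0.27;0 -0.2 0 0 0 0 0.27;0 -0.4 0 0 0 0 0.27;0 -0.5 0 0 0 0 0.27;0 -0.6 0 0 0 0 0.27;0 -0.6 0 0 0 0 0.27;0.5 -0.4 0 0 0 0 0.27;1 0 0 0 0 0 0.27;0 0 0 0 0 0 0.27;0 0 0 0 0 0 0.27")

```text
clock: 30.95
eef_pos: [656.5, -137.7, 289.9]
tool_rot: [-1.572, 0.001, 0.054]
force: [-0.2, 0.2, -1.1]
width: 23.0
```

Run:
```python
from cell import get_image,ctrl,nets
import cv2,pickle
s=ctrl.read_state();print(s["clock"],s["eef_pos"],s["force"],s["width"])
p=get_image("wrist");cv2.imwrite("pics/w17.png",p["color"])
cv2.imwrite("pics/w17c.png",cv2.resize(p["color"][150:300,100:340],None,fx=3.3,fy=3.3,interpolation=2))
for d in nets.place_of(p,"gear_large_center")[:3]:print(d)
p=get_image("side");cv2.imwrite("pics/s17.png",p["color"])
for d in nets.place_of(p,"gear_small_center")[:3]:print(d)
cv2.imwrite("pics/s17c.png",cv2.resize(p["color"][90:210,210:350],None,fx=5,fy=5,interpolation=2))
```

```text
30.95 [ 656.52426781 -137.72803605  289.88732595] [-0.16009194  0.20654337 -1.07196305] 23.031579554704816
{'position': [585.2, -143.9, 122.9], 'conf': 0.6}
{'position': [546.6, 278.3, 161.2], 'conf': 0.98}
{'position': [579.0, -143.0, 131.0], 'conf': 0.3}
```

View pics/w17c.png

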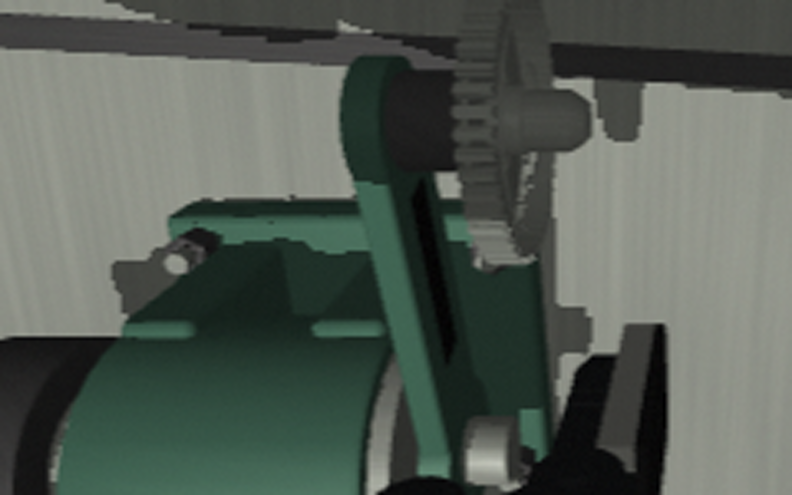

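View pics/s17.png

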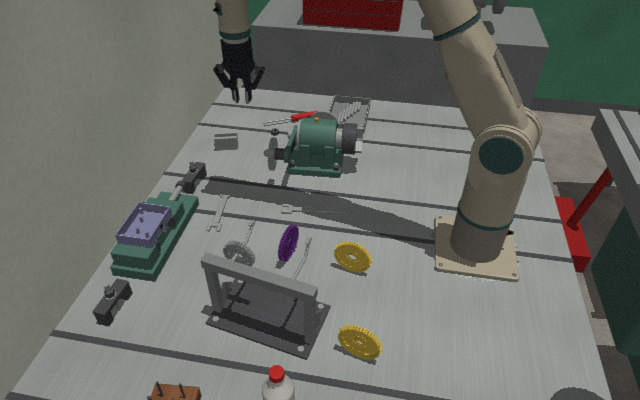

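View pics/s17c.png

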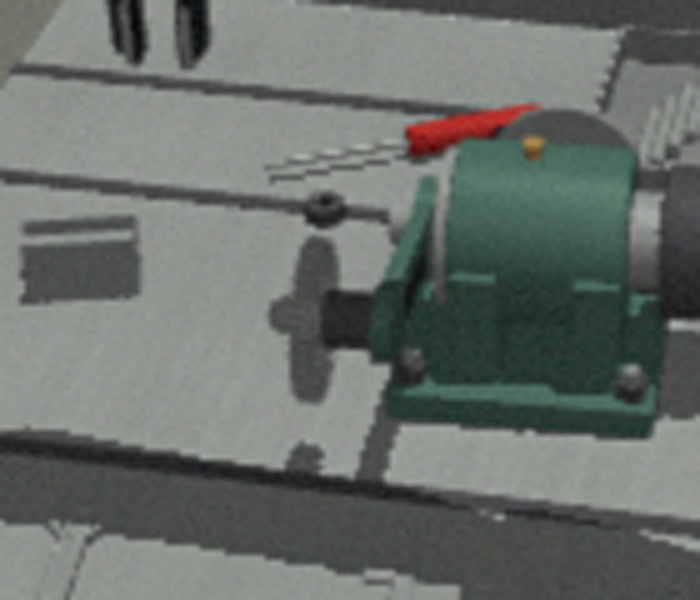

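Run:
```python
from cell import get_image,ctrl
from h import *
import cv2
s=ctrl.read_state();p=get_image("wrist");RT=cam(p,s)
y=np.radians(3.1);a=np.array([np.cos(y),np.sin(y),0]);l=np.array([-a[1],a[0],0]);S=np.array([577,-142.7,130])
im=cv2.resize(p["color"],None,fx=5,fy=5,interpolation=2)
t=np.linspace(0,2*np.pi,120)
def circ(x,r,z,col):
    X=S+a*x+np.outer(np.cos(t),l)*r+np.outer(np.sin(t),[0,0,1])*r+np.array([0,0,z])
    cv2.polylines(im,[(proj(X,p,RT)*5+2).astype(np.int32)],True,col,1)
circ(0,48,-1.25,(0,0,255));circ(12,48,-1.25,(0,255,0));circ(32,6.5,0,(255,0,0));circ(12,10.75,0,(255,0,0))
cv2.imwrite("pics/w18.png",im[130*5:250*5,200*5:320*5])
```

```text
(no output)
```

View pics/w18.png

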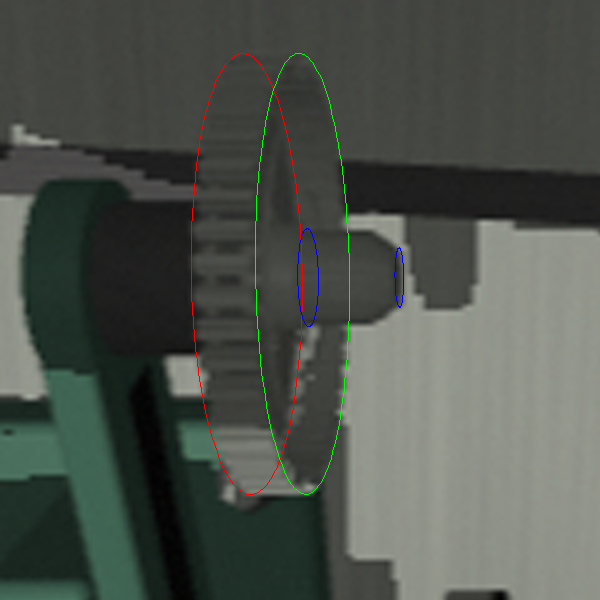

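The overlay of a gear fully home and square matches the picture to about 1 mm. The arm is clear, so I'm handing in.

```bash
python3 -c "
from cell import ctrl
print(ctrl.finish_job()); print(ctrl.read_state()['clock'])"
```

```text
the job is handed in; nothing more can be done
None
the job is handed in; nothing more can be done
```

I took the larger gear off the robot-side hook (hook_b), slid it onto the stub shaft and let go of it there. The job was handed in at about 31 s of the 72 s; the hand-in reports no verdict.

**Off the hook:** I measured the upturned end at about 47.5° and tilted the gear to match. I then drew it over the barb in 1.5–2 mm steps. The wrist force stayed at little more than the gear's own weight, so I felt no contact with the hook.

**Onto the shaft:** The gear slid on freely, and I stopped when it touched the collar at about 3.5 N. I then lowered it about 1 mm to rest on the shaft, opened the jaws and lifted clear.

**Last checks:**
- **Seating:** a drawn outline of a gear fully home and square matches the last wrist picture to about 1 mm.
- **Smaller gear:** it still hangs on its hook. The network put it at (546.6, 278.3, 161.2) mm, against first readings that varied by several mm around that point, so the check is only that fine.
- **Robot:** the arm was clear of everything, with a force reading of about 1 N.
- **Disagreement:** the network's own fix on the larger gear was about 7 mm low in height (122.9 mm) at low confidence (0.6). I relied on the outline and the felt contact instead.

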